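Lay the long pipe in the V rest

ROBOT

A 7-joint arm with a two-finger parallel gripper is mounted at the origin on the work surface; the furniture and walls round the work are solid. World frame = base frame: x ahead of the robot, y to its left, z up, the work surface at z = 0. Lengths are in m, angles in rad, forces in N, time in s.
With the tool pointing down it reaches from about 0.4 to 0.85 m from the base axis. Payload 10.4 kg.
Tool frame: the origin (TCP) lies on the centre line of the jaws, within the pads' length; the fingertips stand r.tip_extent ahead of it and the grasp point (between the pads) lies 8 mm behind it (r.tip_extent is the distance from the TCP to the fingertips, in m); z points along the fingers, y is the direction in which the jaws open and shut (so a half turn about z gives the same grasp; the last joint's range is limited). The gripper opens to 87 mm and grips with 3 to 60 N. Pads are 19 mm wide; open, the fingers measure 117 mm over their backs; the gripper's body (75 mm by 190 mm) begins 51 mm behind the grasp point.
Start: joints at [1.135, 0.332, -0.065, 1.46, 0.022, 1.35, -0.088], TCP at [0.251, -0.573, 0.234] pointing down, gripper open.
Joint ranges: [-2.6, 2.6], [-0.5, 2.12], [-1.47, 1.34], [0.16, 2.42], [-1.27, 4.41], [0.06, 2.06], [-2.6, 2.6]. Speed limits (rad/s): [2.22, 2.22, 2.79, 2.79, 3.14, 3.14, 3.14].

INTERFACE

Orientations are given as a unit quaternion [x, y, z, w].
In Python, from bench import r gives the robot as it stands.
- The arm moves only by the shell command python3 -m jog 'ROWS' [FORCE]. ROWS is JSON, a list of rows, each a list of 7 numbers: the shift along the tool's x, y, z in cm, then the turn, a rotation vector about the tool's x, y, z in rad, then the opening, from -1 (shut) to 1 (fully open). In form: [[tx, ty, tz, wx, wy, wz, jaw], ...]. A call has 1 to 20 rows; each row shifts and turns the commanded pose from where the row before left it, along the tool's axes as they then stand; what a row does not reach is not made up. A row lasts 1/8 s, in which the tool goes at most 62.5 mm and 10.7 degrees, less where a joint would pass 70% of its speed; a pose out of reach is approached as far as the arm can. A call with a gripper value outside its range is refused whole. The fingers move at their own pace and stop on an object; FORCE is the grip in N (left out, the last holds). Time passes only in rows, so rows that do not move let the fingers close. It gives the time, the measured TCP pose, the force and the opening at its end, in the units of the state.
- r.read_state(): the state, without advancing time (a new reading comes with each control period).
- r.camera(name): name is "scene" or "top" or "wrist"; returns a dict with "frame" (480x640x3 uint8, red, green, blue), "fx", "fy", "cx", "cy" (pixels), "k1" (the pictures are not rectified: a ray, as slopes to the right and down, at radius r is drawn at 1 + k1 r^2 times it, then the intrinsics apply), "camera_from_world" (4x4, takes a point from world to camera coordinates). Camera axes: x right, y down, z forward; pixel columns grow to the right and rows downward; lengths in m; the calibration is good to about 2 mm. A picture is of the moment at which its call begins. There is no depth.
- r.close_job(): hands the job in, once; it reports no verdict.
Trained networks look in a picture, given as the dict that the camera call returned (one of the last four; its "shot" number tells which), for a name from the list of things; names that differ only in an ending like _2 or _b are one class to them, and where a whole thing is asked for, a point or a joint stands for the part that bears it (a point fixed in the world has none). Each returns a list of dicts, best first, with "score" (0 to 1); they miss things now and then, are a little off and sometimes report something else, mostly with a low value. They report only what shows in the picture. A call takes as long as a camera call. They do not tell look-alikes from the thing itself.
- r.search_frame(picture, thing): "rect" ([left, top, right, bottom] in pixels, round what is visible of it).
The state is a dict: "time": time; "joint_positions": joint angles; "joint_vel": joint speeds; "joint_torque": joint torques, N m; "ee_pos": TCP position; "eef_rot": TCP orientation; "ft_force": force on the tool from outside, world axes, zero at the start; "torque": the same for the moment, N m; "width": finger opening in m.
Only numpy, scipy, OpenCV 4.12 (cv2) and the standard library are available. Lean on these libraries where they do the work, as an engineer would, in place of code of your own. Each camera call takes 0.05 s, during which the arm holds its last target.

TASK

Lay the longer of the two upright pipe offcuts on its side in the V pipe rest, seated in both Vs and sticking out past both of them, ready for marking out. Leave the shorter pipe standing where it is, and let go of the long one.

Things in the scene. Friction and masses are not known exactly. Their poses are not given: they have to be found in the camera images.
- long_pipe_mid (a point): Centre of the long pipe, the one to lay down: plain steel pipe offcut, outside diameter 36 mm, bore 28 mm, 140 mm long, about 0.3 kg, both ends alike and open. It starts standing on end on the worktop, so this point starts 70 mm above the worktop. Its z axis runs along the pipe (up at the start).
- short_pipe_mid (a point): Centre of the short pipe, which stays where it is: same steel pipe, outside diameter 36 mm but only 70 mm long, standing on end on the worktop; this point is 35 mm above the worktop, its z axis along the pipe.
- pipe_rest: The pipe rest, fixed to the worktop: dark steel base plate 80 x 130 x 10 mm with two uprights, each carrying a V of angle iron open upward (90 degrees, 14 mm thick along y, 47 mm wide over its tips, tips 79 mm above the worktop). Vs centred at y = +42 and -42 mm; 70 mm free gap between them, down to the plate. Origin: centre of its underside; y along the rest and the laid pipe, x across, z up.
- seat (a point): Point 85 mm above the origin of the pipe rest, same axes (y along the rest): where the centre of the long pipe comes to lie when seated midway in both Vs, its axis along y, either end either way. It then sticks out 21 mm past the outer face of each V, and its upper half stands free of the Vs.
Mind the look-alikes: they are no part of the job. Leave any green look-alike of the part that bears short_pipe_mid alone.

How it is judged:
At the end, for the whole second after the job is handed in: The long pipe lies in both Vs of the rest: along the rest within 10 degrees, its centre within 8 mm of the seat across and in height and within 21 mm along it (so that it sticks out past both Vs). The short pipe still stands (within 10 degrees), within 30 mm of where it was (x of long_pipe_mid in the frame of seat between -0.008 and 0.008 m and y of long_pipe_mid in the frame of seat between -0.021 and 0.021 m and z of long_pipe_mid in the frame of seat between -0.008 and 0.008 m and angle between the z axis of long_pipe_mid and the y axis of seat, either way round below 0.17 rad and distance of short_pipe_mid from where it was at the start of the episode below 0.03 m and angle between short_pipe_mid's own z axis and vertical below 0.17 rad); the robot touches nothing.
It fails at once if the short pipe is knocked over or shifted by more than 30 mm (distance of short_pipe_mid from where it was at the start of the episode above 0.03 m or angle between short_pipe_mid's own z axis and vertical above 0.35 rad).
It also fails if it takes over 43 s, if anything falls off the work surface, if the arm or the gripper's body presses on something with over 40 N, if the wrist force passes 120 N, or if a joint passes its speed limit or range.

## Working session

There is one attempt and no reset: what is moved stays moved. The work goes in short steps, Python scripts to look and compute and a shell command to move; the robot and the scene stay as the last step left them, time stands still between calls to the robot, and variables do not carry over. Pictures are saved under pics/ and viewed, and the job is handed in when it is done.

```bash
mkdir -p pics; ls
python3 - <<'E'
from bench import r
import cv2
print(r.tip_extent); s=r.read_state(); print(s)
for n in ["scene","top","wrist"]:
    p=r.camera(n); cv2.imwrite(f"pics/{n}0.png",p["frame"][:,:,::-1])
    print(n,p["fx"],p["fy"],p["cx"],p["cy"],p["k1"],p["camera_from_world"].tolist() if hasattr(p["camera_from_world"],'tolist') else p["camera_from_world"])
    for t in ["long_pipe_mid","short_pipe_mid","pipe_rest"]:
        print(t,[(d["score"],d["rect"]) for d in r.search_frame(p,t)])
E
```

```text
pics
0.011
{'time': 0.0, 'joint_positions': array([ 1.13540151,  0.33282792, -0.06474743,  1.46095523,  0.02158478,
        1.34989907, -0.08848267]), 'joint_vel': array([ 0.00077408,  0.00132757, -0.00081578, -0.00153295,  0.00125228,
        0.00101898,  0.00147629]), 'joint_torque': array([ 2.22109643e-04, -6.23244667e+01,  2.49191537e-02, -3.89897883e+01,
       -6.11302257e-02,  3.96707200e-02,  1.91255808e-04]), 'ee_pos': array([ 0.2506052 , -0.57214367,  0.23277485]), 'eef_rot': array([ 9.78767115e-01,  2.04974264e-01, -1.60530582e-04, -6.78574151e-04]), 'ft_force': array([-0.16043812, -0.0261572 ,  0.0627178 ]), 'torque': array([-0.07886755,  0.00138104,  0.02720551]), 'width': 0.08669438824078593}
scene 435.28071190138166 435.28071190138166 313.60184266170813 241.87074573720926 0.011663771682506083 [[0.7958420793838148, -0.6053677109821393, 0.0128576507298686, -0.3424090784147678], [-0.2536194378234259, -0.35255067788807437, -0.9007692269825768, 0.2783395342306345], [0.5498295785424565, 0.7136091044969259, -0.43410768311436293, 0.46906172327795487], [0.0, 0.0, 0.0, 1.0]]
lon
[... 466 characters left out ...]
, [0.16379025936673228, -0.014870334161934496, -0.9863831020949675, 0.8362734275177216], [0.0, 0.0, 0.0, 1.0]]
long_pipe_mid [(0.91, [236.5, 252.0, 270.7, 282.1])]
short_pipe_mid [(0.86, [274.6, 196.3, 298.1, 220.8])]
pipe_rest [(0.83, [355.8, 229.7, 429.4, 282.2])]
wrist 432.14436622103665 432.14436622103665 320.1131207924433 236.75505123775437 0.02672049944651547 [[0.4018983571664775, -0.915684285187366, 1.9177920912897334e-05, -0.6254226968508352], [-0.8886684069695724, -0.3900359046893317, 0.24112332012341847, -0.030060394292137346], [-0.22078535495148313, -0.09692410904455503, -0.9704944843351094, 0.3896635528010658], [0.0, 0.0, 0.0, 1.0]]
long_pipe_mid []
short_pipe_mid []
pipe_rest []
```

View pics/scene0.png

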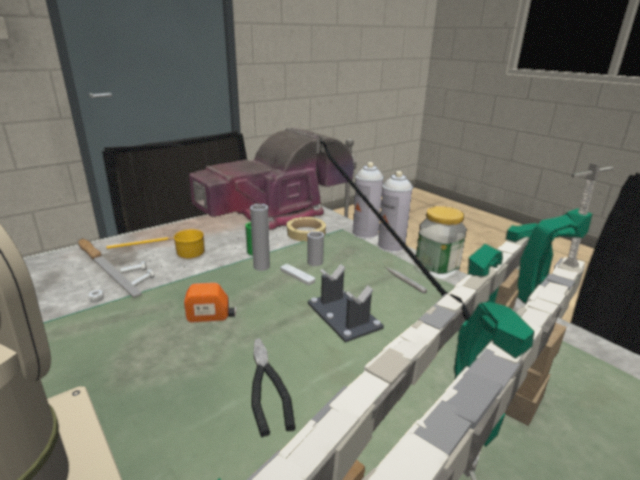

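View pics/top0.png

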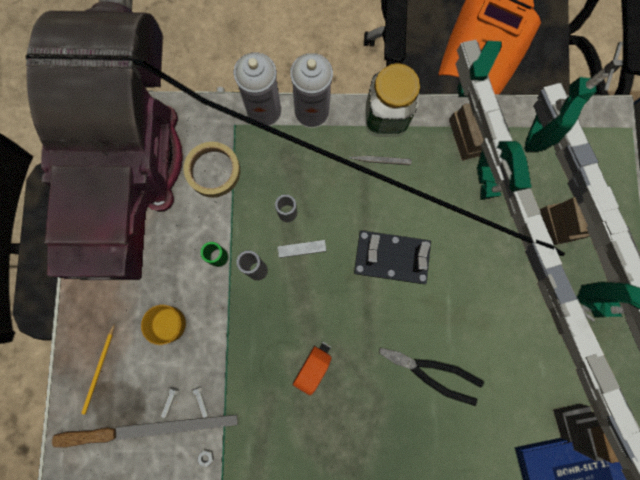

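```bash
cat > h.py <<'E'
import numpy as np, cv2
from bench import r
from scipy.optimize import least_squares
def proj(p,X):
    T=np.array(p["camera_from_world"]); X=np.atleast_2d(X); c=X@T[:3,:3].T+T[:3,3]
    s=c[:,:2]/c[:,2:]; f=1+p["k1"]*(s**2).sum(1,keepdims=True); s=s*f
    return np.c_[s[:,0]*p["fx"]+p["cx"],s[:,1]*p["fy"]+p["cy"]]
def ray(p,uv):
    T=np.array(p["camera_from_world"]); d=np.array([(uv[0]-p["cx"])/p["fx"],(uv[1]-p["cy"])/p["fy"]]); s=d.copy()
    for _ in range(10): s=d/(1+p["k1"]*(s@s))
    R=T[:3,:3]; return -R.T@T[:3,3], R.T@np.r_[s,1]
def onz(p,uv,z):
    o,d=ray(p,uv); return o+d*(z-o[2])/d[2]
def tri(obs):
    A=np.zeros((3,3));b=np.zeros(3);rs=[]
    for p,uv in obs:
        o,d=ray(p,uv); d=d/np.linalg.norm(d); M=np.eye(3)-np.outer(d,d); A+=M;b+=M@o
    X=np.linalg.solve(A,b); return X
def crop(p,box,k,name):
    x0,y0,x1,y1=box; im=p["frame"][y0:y1,x0:x1,::-1]; cv2.imwrite(name,cv2.resize(np.ascontiguousarray(im),None,fx=k,fy=k,interpolation=cv2.INTER_CUBIC))
E
python3 - <<'E'
from h import *
t=r.camera("top"); s=r.camera("scene")
crop(t,(190,170,450,300),3,"pics/tc.png"); crop(s,(230,190,400,350),4,"pics/sc.png")
print(onz(t,(253.6-5,263),0.14), "long top", onz(t,(249,262),.14))
print("short",onz(t,(286,205),.07))
print("cam",ray(t,(0,0))[0],ray(s,(0,0))[0])
for a,b in [((517,165),(497,312)),((515,240),(445,300)),((470,55),(520,240))]:
    print(tri([(t,a),(s,b)]))
E
```

```text
[0.49521779 0.27277656 0.14      ] long top [0.49674572 0.27221265 0.14      ]
short [0.60155528 0.22132375 0.07      ]
cam [0.41125118 0.17430762 0.9134791 ] [ 0.08519186 -0.44388132  0.45874556]
[ 0.67081372 -0.17046374  0.06624103]
[ 0.53991038 -0.1466138   0.12284132]
[ 0.85517257 -0.08871951  0.10729942]
```

View pics/tc.png

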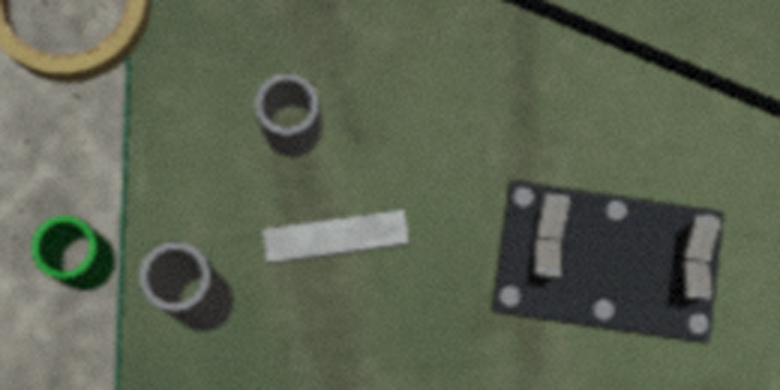

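View pics/sc.png

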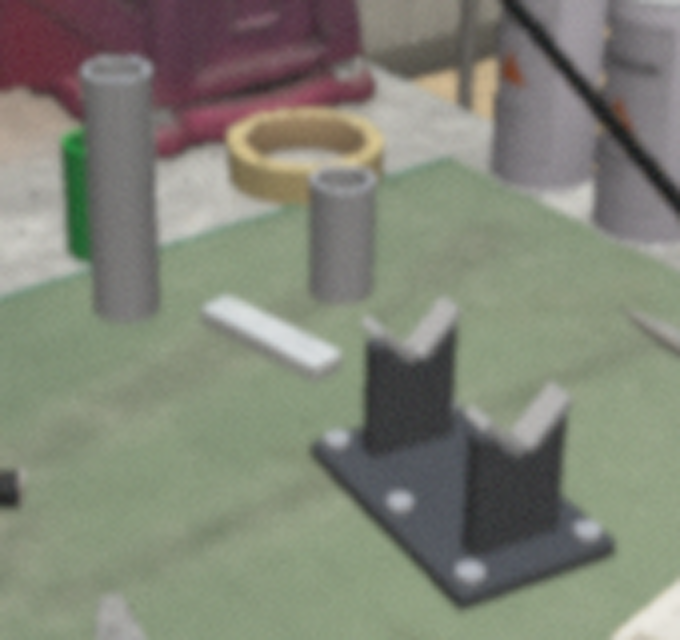

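View pics/wrist0.png

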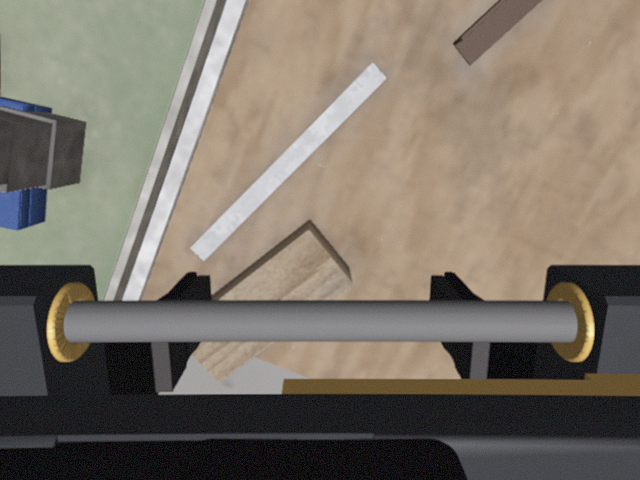

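Run:
```python
from h import *
t=r.camera("top"); s=r.camera("scene")
f=lambda a:(190+a[0]/3,170+a[1]/3)
g=lambda a:(230+a[0]/4,190+a[1]/4)
C=[onz(t,f(a),.01) for a in [(510,181),(722,212),(708,341),(494,311)]]
C=np.array(C);print(C)
print([np.linalg.norm(C[i]-C[i-1]) for i in range(4)])
y=(C[0]+C[3]-C[1]-C[2]);c=C.mean(0);ang=np.arctan2(y[1],y[0]);print("rest c",c,"y dir deg",np.degrees(ang))
D=[onz(s,g(a),.01) for a in [(465,603),(612,547),(315,450)]]
print("scene corners",np.array(D))
L=tri([(t,f((175,277))),(s,g((117,70)))]);print("L",L, onz(t,f((175,277)),.14))
S=tri([(t,f((287,104))),(s,g((343,180)))]);print("S",S,onz(t,f((287,104)),.07))
# cable: for points along top line vs scene line
def line(u,a,b): return a+(b-a)*u
ta,tb=np.array([205,100.]),np.array([555,248.])
sa,sb=np.array([322,140.]),np.array([460,305.])
for u in np.linspace(0,1,8):
    q=line(u,ta,tb);best=None
    for v in np.linspace(-.3,1.3,400):
        w=line(v,sa,sb);X=tri([(t,q),(s,w)]);e=np.abs(proj(s,X)-w).sum()
        if best is None or e<best[0]:best=(e,v,X)
    print(q,best)
```

```text
[[ 0.5694042   0.09096508  0.01      ]
 [ 0.5513751  -0.0358244   0.01      ]
 [ 0.47431366 -0.02507993  0.01      ]
 [ 0.49131924  0.10113172  0.01      ]]
[np.float64(0.07874402420251002), np.float64(0.12806491574958742), np.float64(0.07780687048922096), np.float64(0.12735215151041904)]
rest c [0.52160305 0.03279812 0.01      ] y dir deg 82.11602584931428
scene corners [[ 0.47360949 -0.02992125  0.01      ]
 [ 0.54842978 -0.03879331  0.01      ]
 [ 0.49060475  0.09432012  0.01      ]]
L [0.4970567  0.27294133 0.13900222] [0.49623228 0.27320796 0.14      ]
S [0.60287545 0.22168598 0.06867986] [0.60212749 0.22189482 0.07      ]
[205. 100.] (np.float64(0.00596110230324598), np.float64(0.04486215538847116), array([0.72098148, 0.33113088, 0.2188392 ]))
[255.         121.14285714] (np.float64(0.09028618919091969), np.float64(0.12506265664160404), array([0.69475163, 0.26026444, 0.20753796]))
[305.         142.28571429] (np.float64(0.09212476699289596), np.float64(0.21328320802005013), array([0.66661479, 0.18787269, 0.1980459 ]))
[355.         163.42857143] (np.float64(0.02338999562959998), np.float64(0.3215538847117794), array([0.63881744, 0.11383495, 0.18671027]))
[405.         184.57142857] (np.float64(0.031076850561220226), np.float64(0.4498746867167919), array([0.61026363, 0.0383598 , 0.17541653]))
[455.         205.71428571] (np.float64(0.04677602678208359), np.float64(0.6022556390977443), array([ 0.58077207, -0.03809188,  0.16479933]))
[505.         226.85714286] (np.float64(0.08529221051355762), np.float64(0.7907268170426065), array([ 0.55088719, -0.11571204,  0.15383974]))
[555. 248.] (np.float64(0.022095373091474357), np.float64(1.031328320802005), array([ 0.52075042, -0.19473066,  0.14212221]))
```

Run:
```python
from h import *
t=r.camera("top"); s=r.camera("scene")
crop(t,(430,20,640,300),2.1,"pics/tc2.png"); crop(s,(380,150,640,480),1.8,"pics/sc2.png")
```

```text
(no output)
```

View pics/tc2.png

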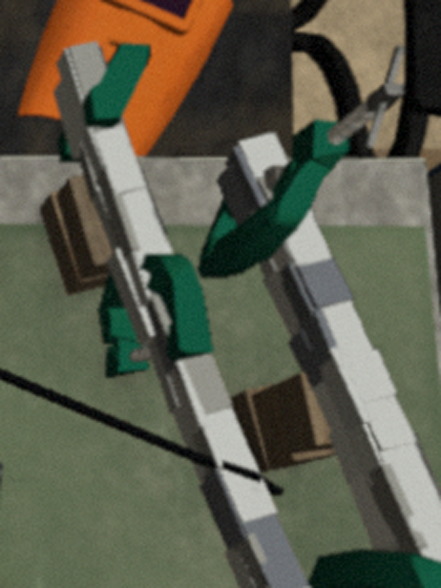

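View pics/sc2.png

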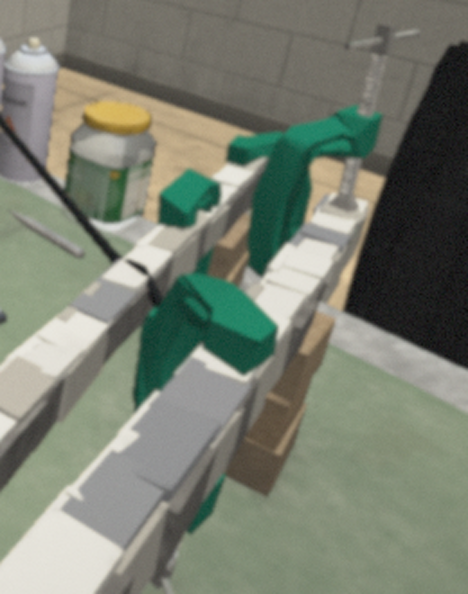

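```bash
python3 -m jog '[[0,0,-5,0,0,0,1],[0,0,-5,0,0,0,1],[0,0,-5,0,0,0,1],[0,0,-4,0,0,0,1],[3.7,-2.9,0,0,0,0,1],[3.7,-2.9,0,0,0,0,1],[3.7,-2.9,0,0,0,0,1],[3.7,-2.9,0,0,0,0,1],[3.7,-2.9,0,0,0,0,1],[3.7,-2.9,0,0,0,0,1],[3.7,-2.9,0,0,0,0,1],[3.7,-2.9,0,0,0,0,1],[3.7,-2.9,0,0,0,0,1]]'; python3 -c "
from bench import r
s=r.read_state();print(s['joint_positions'],s['ee_pos'],s['eef_rot'])"
```

```text
time: 2.52
ee_pos: [0.4515, -0.1984, 0.4238]
eef_rot: [0.979, 0.205, 0.0, 0.0]
ft_force: [0.1, -0.4, 1.1]
width: 0.087
[ 0.69771624  0.02920084 -0.38487823  1.42448169  0.01133973  1.68950509
 -0.84378   ] [ 0.45153299 -0.19837605  0.42376241] [9.78787175e-01 2.04879410e-01 1.57246821e-04 2.61475423e-04]
```

```bash
cat > kin.py <<'E'
import numpy as np, itertools
from scipy.spatial.transform import Rotation as R
data=[([1.13540151,0.33282792,-0.06474743,1.46095523,0.02158478,1.34989907,-0.08848267],[0.2506052,-0.57214367,0.23277485],[9.78767115e-01,2.04974264e-01,-1.60530582e-04,-6.78574151e-04]),
([0.69771624,0.02920084,-0.38487823,1.42448169,0.01133973,1.68950509,-0.84378],[0.45153299,-0.19837605,0.42376241],[9.78787175e-01,2.04879410e-01,1.57246821e-04,2.61475423e-04])]
E
python3 - <<'E'
from kin import *
for sg in itertools.product([1,-1],repeat=4):
    s1,s3,s5,s7=sg
    offs=[]
    for q,p,e in data:
        M=R.from_euler('z',s1*q[0])*R.from_euler('y',q[1])*R.from_euler('z',s3*q[2])*R.from_euler('y',q[3])*R.from_euler('z',s5*q[4])*R.from_euler('y',q[5])*R.from_euler('z',s7*q[6])
        offs.append(M.inv()*R.from_quat(e))
    d=(offs[0].inv()*offs[1]).magnitude()
    if d<.3: print(sg,d,offs[0].as_rotvec(),offs[1].as_rotvec())
E
```

```text
(1, 1, 1, 1) 0.003441872611301464 [ 2.29703993e-03 -2.29703964e-03 -2.39654534e+00] [-8.13971957e-04  8.13970700e-04 -2.39615836e+00]
(1, 1, -1, 1) 0.032283182643430296 [-0.01285053 -0.05418705 -2.38657684] [ 0.01234175 -0.02501401 -2.39873126]
(-1, -1, 1, -1) 0.03236541255666038 [ 0.02998954 -0.03582855  1.56108487] [-1.46002208e-03 -2.49797245e-02  1.57340985e+00]
(-1, -1, -1, -1) 3.902510868639061e-09 [-4.73288446e-10 -7.45370409e-10  1.57079632e+00] [-1.06442392e-09 -4.82342177e-09  1.57079632e+00]
```

```bash
cat >> kin.py <<'E'
def rots(q):
    Ms=[R.identity()]
    for i,a in enumerate(q):
        Ms.append(Ms[-1]*(R.from_euler('y',a) if i%2 else R.from_euler('z',-a)))
    return Ms
def A(q):
    Ms=rots(q); z=np.array([0,0,1.])
    cols=[z,Ms[2].apply(z),Ms[4].apply(z),Ms[7].apply(z)]
    return np.array(cols).T
E
python3 - <<'E'
from kin import *
M=np.vstack([A(q) for q,_,_ in data]);b=np.hstack([p for _,p,_ in data])
x,res,rk,sv=np.linalg.lstsq(M,b,rcond=None);print(x,M@x-b,sv)
E
```

```text
[128.21010466   1.31194179   0.38547579 129.13801114] [ 0.03438853  0.01682486 -0.0055936  -0.00460279 -0.00233611  0.0055936 ] [2.43452016e+00 1.42927854e+00 1.73995247e-01 2.67542003e-04]
```

```bash
python3 -m jog '[[1,-3.9,0.9,0,0,0,1],[1,-3.9,0.9,0,0,0,1],[1,-3.9,0.9,0,0,0,1],[1,-3.9,0.9,0,0,0,1],[1,-3.9,0.9,0,0,0,1],[1,-3.9,0.9,0,0,0,1],[1,-3.9,0.9,0,0,0,1],[1,-3.9,0.9,0,0,0,1],[0,0,0,0,0,-0.136,1],[0,0,0,0,0,-0.136,1],[0,0,0,0,0,-0.136,1],[0,0,0,0,0,-0.136,1],[0,0,0,0,0.15,0,1],[0,0,0,0,0.15,0,1],[0,0,0,0,0.15,0,1],[0,0,0,0,0.15,0,1]]'
python3 - <<'E'
from kin import *
from bench import r
s=r.read_state();print([list(map(float,s[k])) for k in('joint_positions','ee_pos','eef_rot')])
open('kin.py','a').write("data.append(%r)\n"%(tuple([list(map(float,s[k])) for k in('joint_positions','ee_pos','eef_rot')]),))
E
python3 - <<'E'
from kin import *
X=np.array([1,0,0.]);z=np.array([0,0,1.])
def B(q):
    Ms=rots(q)
    return np.array([z,Ms[2].apply(z),Ms[4].apply(z),Ms[7].apply(z),Ms[2].apply(X)-0*z,Ms[4].apply(X),Ms[6].apply(X),Ms[1].apply(X)]).T
M=np.vstack([B(q) for q,_,_ in data]);b=np.hstack([p for _,p,_ in data])
for n in (4,5,6,7,8):
    x,res,rk,sv=np.linalg.lstsq(M[:,:n],b,rcond=None);print(n,x.round(4),np.abs(M[:,:n]@x-b).max(),sv[-1])
E
```

```text
time: 4.53
ee_pos: [0.3994, 0.1177, 0.3524]
eef_rot: [0.847, 0.439, 0.265, -0.136]
ft_force: [-0.4, 0.0, -0.7]
width: 0.0871
[[0.3865868300140015, -0.46252027674536283, -0.2731723328781104, 2.0793733968023873, -0.6832833866931135, 1.258417275545929, -0.3582532187280155], [0.39936474079093925, 0.11768981788852845, 0.3524057109905138], [0.8474241486287412, 0.43926300020489983, 0.26534416519946813, -0.1360617615880403]]
4 [0.2106 0.4264 0.4909 0.2673] 0.03958369633433714 0.3635563177313053
5 [0.2103 0.4308 0.4362 0.2763 0.0586] 0.03646245224187533 0.3630534935462466
6 [ 0.1404  0.4136  0.4338  0.2591  0.0583 -0.0708] 0.03897886268089645 0.13965944077591724
7 [ 0.1378  0.4078  0.4829  0.2472  0.0755 -0.0743  0.0657] 0.036842683807483456 0.13928788021603186
8 [ 0.1974  0.4246  0.4519  0.2806  0.0478 -0.0306  0.0922  0.0861] 0.033316305083947895 0.12859977401734093
```

```bash
cat >> h.py <<'E'
from scipy.spatial.transform import Rotation as Ro
def delta(target,zaz=None,pitch=None,roll=0):
    """tool shift in cm and rotvec to target; pose: tool-down with x azimuth zaz, then wy=90-pitch.. """
    s=r.read_state(); Rc=Ro.from_quat(s['eef_rot']); d=Rc.inv().apply(np.array(target)-s['ee_pos'])*100
    return d.round(2)
def pose(xaz,wy=0,wx=0):
    # tool down, x at azimuth xaz deg, then turn wx about tool x, then wy about tool y
    a=np.radians(xaz); x=np.array([np.cos(a),np.sin(a),0]); z=np.array([0,0,-1.]); y=np.cross(z,x)
    M=Ro.from_matrix(np.array([x,y,z]).T)
    return M*Ro.from_euler('x',wx,degrees=True)*Ro.from_euler('y',wy,degrees=True)
def rot(target):
    s=r.read_state(); return (Ro.from_quat(s['eef_rot']).inv()*target).as_rotvec().round(3)
E
cat > log.py <<'E'
from bench import r
s=r.read_state();t=tuple([list(map(float,s[k])) for k in('joint_positions','ee_pos','eef_rot')])
print([round(v,3) for v in t[0]]); open('kin.py','a').write("data.append(%r)\n"%(t,))
E
python3 -c "
from h import *
print(delta([.435,.183,.18]),rot(pose(55,65)),rot(pose(55,34.4)))"
```

```text
[-3.74 -0.9  18.38] [ 0.005  0.529 -0.001] [ 0.004 -0.005 -0.002]
```

```bash
python3 -m jog '[[-0.9,-0.2,4.6,0,0,0,1],[-0.9,-0.2,4.6,0,0,0,1]]';python3 log.py; python3 -m jog '[[-0.9,-0.2,4.6,0,0,0,1],[-0.9,-0.2,4.6,0,0,0,1]]';python3 log.py;python3 -m jog '[[0,0,0,0,0.1,0,1],[0,0,0,0,0.1,0,1]]';python3 log.py;  python3 - <<'E'
from kin import *
X=np.array([1,0,0.]);Y=np.array([0,1.,0]);z=np.array([0,0,1.])
def B(q):
    m=rots(q)
    return np.array([z,m[2].apply(z),m[4].apply(z),m[7].apply(z),m[1].apply(X),m[1].apply(Y),m[2].apply(X),m[3].apply(X),m[3].apply(Y),m[4].apply(X),m[5].apply(X),m[5].apply(Y),m[6].apply(X)]).T
M=np.vstack([B(q) for q,_,_ in data]);b=np.hstack([p for _,p,_ in data])
for lam in (1e-6,1e-5,1e-4,1e-3,1e-2):
    W=np.diag([1e-3]*4+[1]*9)*lam
    x=np.linalg.solve(M.T@M+W,M.T@b);print(lam,x.round(4),np.abs(M@x-b).max())
E
```

```text
time: 4.78
ee_pos: [0.4176, 0.1506, 0.2649]
eef_rot: [0.848, 0.439, 0.263, -0.135]
ft_force: [1.1, 0.0, -0.9]
width: 0.0873
[0.35, -0.385, -0.37, 2.205, -0.729, 1.027, -0.332]
time: 5.03
ee_pos: [0.4356, 0.1837, 0.1784]
eef_rot: [0.848, 0.44, 0.263, -0.135]
ft_force: [0.5, 0.1, 0.4]
width: 0.0868
[0.303, -0.235, -0.465, 2.289, -0.786, 0.766, -0.286]
time: 5.28
ee_pos: [0.4354, 0.1835, 0.1793]
eef_rot: [0.817, 0.424, 0.347, -0.18]
ft_force: [-0.5, -0.5, 0.0]
width: 0.0867
[0.253, -0.243, -0.315, 2.41, -1.144, 0.741, 0.119]
1e-06 [ 2.582e-01  4.486e-01  4.900e-01  3.409e-01 -0.000e+00 -2.180e-02
  0.000e+00  0.000e+00 -2.350e-02 -0.000e+00  0.000e+00 -4.000e-04
 -0.000e+00] 5.0719858091241576e-08
1e-05 [ 2.582e-01  4.486e-01  4.900e-01  3.408e-01 -0.000e+00 -2.180e-02
  0.000e+00  0.000e+00 -2.350e-02 -0.000e+00  0.000e+00 -4.000e-04
 -0.000e+00] 5.117218054295769e-07
0.0001 [ 2.582e-01  4.485e-01  4.900e-01  3.408e-01 -0.000e+00 -2.180e-02
  0.000e+00  0.000e+00 -2.350e-02 -1.000e-04  0.000e+00 -4.000e-04
 -0.000e+00] 5.065821737287868e-06
0.001 [ 2.578e-01  4.483e-01  4.896e-01  3.405e-01 -1.000e-04 -2.180e-02
  2.000e-04  2.000e-04 -2.310e-02 -4.000e-04  1.000e-04 -7.000e-04
 -2.000e-04] 4.61986449907803e-05
0.01 [ 2.565e-01  4.475e-01  4.871e-01  3.396e-01 -4.000e-04 -2.160e-02
  1.000e-03  1.700e-03 -2.090e-02 -1.700e-03 -2.000e-04 -2.900e-03
 -6.000e-04] 0.0003402573778732987
```

```bash
cat >> kin.py <<'E'
P=dict(d1=.2582,L1=.4486,L2=.4900,L3=.34085,y1=-.0218,y3=-.0235,y5=-.0004)
lo=np.array([-2.6,-.5,-1.47,.16,-1.27,.06,-2.6]);hi=np.array([2.6,2.12,1.34,2.42,4.41,2.06,2.6])
OFF=R.from_euler('z',np.pi/2)
def fk(q,full=False):
    m=rots(q);Y=np.array([0,1.,0]);z=np.array([0,0,1.])
    sh=P['d1']*z; el=sh+P['y1']*m[1].apply(Y)+P['L1']*m[2].apply(z)
    wr=el+P['y3']*m[3].apply(Y)+P['L2']*m[4].apply(z)
    t=wr+P['y5']*m[5].apply(Y)+P['L3']*m[7].apply(z)
    if full: return t,m[7]*OFF,el,wr
    return t,m[7]*OFF
from scipy.optimize import least_squares
def ik(p,Rt,q0,reg=1e-3,m=.06):
    def f(q):
        t,Rr=fk(q); return np.r_[(t-p)*3,(Rt.inv()*Rr).as_rotvec(),reg*(q-q0)]
    q0=np.clip(q0,lo+m+.01,hi-m-.01)
    s=least_squares(f,q0,bounds=(lo+m,hi-m)); t,Rr=fk(s.x)
    return s.x,np.linalg.norm(t-p),(Rt.inv()*Rr).magnitude()
E
cat > srch.py <<'E'
from kin import *
from h import pose
L=np.array([.4965,.273]);g=np.random.default_rng(0)
qn=data[-1][0] if False else np.array([0.253,-0.243,-0.315,2.36,-1.144,0.741,0.119])
for flip in (0,1):
  for az in range(-60,181,20):
    for wy in (60,75):
      Rt=pose(az,wy)
      if flip: Rt=Rt*R.from_euler('z',np.pi)
      zt=Rt.apply([0,0,1]); p=np.r_[L,.088]+.008*zt
      best=None
      for k in range(6):
        q0=qn if k==0 else g.uniform(lo,hi)
        q,e,a=ik(p,Rt,q0)
        if e<2e-3 and a<.01:
            mg=np.minimum(q-lo,hi-q).min()
            d=np.abs(q-qn).max()
            if best is None or d<best[0]: best=(d,mg,q.round(2),fk(q,1)[2:])
      if best: print(flip,az,wy,round(best[0],2),round(best[1],2),best[2],"el",best[3][0].round(2),"wr",best[3][1].round(2))
E
python3 srch.py
```

```text
0 -60 60 2.27 0.21 [-1.43  0.76  0.5   1.7   0.59  1.34  2.39] el [0.06 0.3  0.58] wr [0.35 0.52 0.25]
0 -40 60 2.2 0.28 [-1.45  0.58  0.39  1.96  0.9   1.15  2.32] el [0.05 0.24 0.63] wr [0.28 0.46 0.25]
0 -40 75 2.28 0.51 [-1.26  0.72  0.1   1.91  1.14  1.44  2.09] el [0.11 0.27 0.6 ] wr [0.25 0.48 0.17]
0 -20 60 2.35 0.21 [-1.62  0.46  0.54  2.21  1.21  0.89  2.24] el [0.01 0.2  0.66] wr [0.23 0.37 0.25]
0 -20 75 2.39 0.2 [-2.14  1.07  1.03  2.22  0.85  0.59  2.22] el [-0.19  0.34  0.47] wr [0.19 0.38 0.17]
0 0 60 3.07 0.06 [-0.03  0.51 -1.06  2.36  1.92  1.22  2.28] el [ 0.22 -0.02  0.65] wr [0.21 0.27 0.25]
0 60 60 5.49 0.06 [ 0.22  0.31 -0.43  2.36  4.35  0.68  1.1 ] el [ 0.13 -0.05  0.69] wr [0.35 0.02 0.25]
0 60 75 3.2 0.06 [ 1.26  1.54 -1.39  2.35  2.06  0.12 -1.96] el [ 0.12 -0.43  0.27] wr [ 0.34 -0.01  0.17]
0 80 60 0.76 0.06 [ 0.55  0.52 -0.68  2.13 -1.21  0.75  0.79] el [ 0.18 -0.13  0.65] wr [ 0.45 -0.01  0.25]
0 80 75 1.07 0.06 [ 0.78  0.83 -0.85  2.11 -1.21  0.79  1.02] el [ 0.22 -0.25  0.56] wr [ 0.44 -0.04  0.17]
0 100 60 0.81 0.06 [-0.19  0.57  0.15  1.91 -1.21  1
[... 1985 characters left out ...]
.17  1.86 -1.21  1.36 -2.15] el [ 0.29 -0.06  0.59] wr [ 0.55 -0.04  0.17]
1 120 60 2.4 0.32 [-0.12  0.71  0.02  1.65 -0.93  1.47 -2.28] el [0.29 0.01 0.6 ] wr [0.64 0.02 0.25]
1 120 75 2.32 0.24 [-0.03  0.86 -0.04  1.58 -1.03  1.63 -2.2 ] el [ 0.34 -0.01  0.55] wr [ 0.66 -0.01  0.17]
1 140 60 2.23 0.26 [-0.4   0.87  0.33  1.41 -0.92  1.8  -2.11] el [0.32 0.11 0.55] wr [0.72 0.09 0.25]
1 140 75 2.31 0.17 [-0.17  1.    0.04  1.3  -0.89  1.89 -2.19] el [0.38 0.04 0.5 ] wr [0.74 0.07 0.17]
1 160 60 2.18 0.12 [-0.37  0.97  0.16  1.17 -0.66  1.94 -2.07] el [0.35 0.11 0.51] wr [0.77 0.17 0.25]
1 160 75 2.62 0.06 [ 0.1   1.26 -0.76  0.99 -0.22  2.   -2.5 ] el [ 0.42 -0.06  0.39] wr [0.8  0.16 0.17]
```

```bash
cat > s2.py <<'E'
from kin import *
from h import pose
L=np.array([.4965,.273])
qn=np.array([0.55,.52,-.5,2.13,-1.1,.75,.79])
for az in (75,80,85,90,95):
    for wy in (58,62,66,72):
      Rt=pose(az,wy); zt=Rt.apply([0,0,1]); p=np.r_[L,.092]+.008*zt
      best=None
      for j3 in np.linspace(-1.4,1.2,14):
        q0=qn.copy();q0[2]=j3;q0[0]=.05-j3
        q,e,a=ik(p,Rt,q0,reg=1e-4,m=.01)
        if e<2e-3 and a<.01:
            mg=np.minimum(q-lo,hi-q).min()
            if best is None or mg>best[0]: best=(mg,q.round(2),fk(q,1)[2:])
      if best: print(az,wy,round(best[0],2),best[1],"el",best[2][0].round(2),"wr",best[2][1].round(2))
E
python3 s2.py
```

```text
75 58 0.25 [ 0.88  0.65 -1.09  2.17 -0.96  0.48  0.56] el [ 0.16 -0.22  0.61] wr [0.42 0.   0.27]
75 62 0.24 [ 0.92  0.74 -1.1   2.18 -1.    0.48  0.67] el [ 0.17 -0.25  0.59] wr [ 0.42 -0.01  0.25]
75 66 0.24 [ 0.95  0.82 -1.11  2.18 -1.03  0.49  0.76] el [ 0.17 -0.28  0.56] wr [ 0.42 -0.02  0.23]
75 72 0.21 [ 0.99  0.95 -1.11  2.18 -1.06  0.51  0.89] el [ 0.18 -0.32  0.52] wr [ 0.41 -0.03  0.2 ]
80 58 0.31 [ 0.84  0.67 -1.04  2.11 -0.85  0.57  0.52] el [ 0.17 -0.22  0.61] wr [ 0.45 -0.    0.27]
80 62 0.3 [ 0.87  0.74 -1.05  2.12 -0.89  0.58  0.61] el [ 0.18 -0.24  0.59] wr [ 0.45 -0.02  0.25]
80 66 0.3 [ 0.9   0.81 -1.06  2.12 -0.92  0.59  0.69] el [ 0.19 -0.27  0.57] wr [ 0.44 -0.03  0.23]
80 72 0.31 [ 0.93  0.92 -1.06  2.11 -0.95  0.61  0.8 ] el [ 0.2  -0.3   0.53] wr [ 0.44 -0.04  0.2 ]
85 58 0.37 [ 0.8   0.69 -1.    2.05 -0.76  0.66  0.48] el [ 0.18 -0.22  0.61] wr [ 0.47 -0.01  0.27]
85 62 0.37 [ 0.83  0.75 -1.01  2.05 -0.8   0.67  0.56] el [ 0.19 -0.24  0.59] wr [ 0.47 -0.02  0.25]
85 66 0.37 [ 0.85  0.82 -1.02  2.05 -0.82  0.68  0.64] el [ 0.2  -0.26  0.56] wr [ 0.47 -0.03  
[... 213 characters left out ...]
 0.43 [ 0.78  0.77 -0.98  1.99 -0.71  0.76  0.53] el [ 0.21 -0.24  0.58] wr [ 0.5  -0.02  0.25]
90 66 0.43 [ 0.81  0.83 -0.98  1.99 -0.74  0.77  0.59] el [ 0.21 -0.26  0.56] wr [ 0.5  -0.03  0.23]
90 72 0.44 [ 0.84  0.93 -0.98  1.98 -0.77  0.8   0.68] el [ 0.22 -0.28  0.53] wr [ 0.5  -0.04  0.2 ]
95 58 0.49 [ 0.72  0.74 -0.95  1.93 -0.61  0.82  0.45] el [ 0.21 -0.22  0.59] wr [ 0.52 -0.01  0.27]
95 62 0.49 [ 0.74  0.8  -0.95  1.93 -0.64  0.84  0.51] el [ 0.22 -0.23  0.57] wr [ 0.52 -0.02  0.25]
95 66 0.5 [ 0.76  0.85 -0.96  1.92 -0.66  0.86  0.56] el [ 0.23 -0.25  0.55] wr [ 0.52 -0.03  0.23]
95 72 0.51 [ 0.79  0.94 -0.96  1.91 -0.69  0.89  0.64] el [ 0.24 -0.27  0.52] wr [ 0.52 -0.04  0.2 ]
```

```bash
cat > s3.py <<'E'
from kin import *
from h import pose
seat=np.array([.5205,.0315,.085]); ra=82.1; d=np.array([np.cos(np.radians(ra)),np.sin(np.radians(ra)),0])
ca=np.array([.72098,.33113,.21884]);cb=np.array([.52075,-.19473,.14212])
C=ca+(cb-ca)*np.linspace(-.2,1,200)[:,None]
def clear(p,Rt):
    c=Rt.inv().apply(C-p)  # TCP frame
    h=np.array([.0375,.095,.05]); ctr=np.array([0,0,-.008-.051-.05])
    e=np.maximum(np.abs(c-ctr)-h,0); return np.linalg.norm(e,axis=1).min()
def place(wy,phi,off=0,up=0):
    Rt=R.from_rotvec(np.radians(phi)*d)*pose(ra,wy-90)
    zt=Rt.apply([0,0,1]); g=seat+off*d+np.array([0,0,up]); return g+.008*zt,Rt
if __name__=="__main__":
  for wy in (62,68,74):
    for phi in (-40,-30,-20,0,20,30,40):
      p,Rt=place(wy,phi,.022)
      best=None
      for j3 in np.linspace(-1.4,1.2,12):
        for j5 in (-1,0,1):
          q0=np.array([-.3-j3,.2,j3,2,j5,1,.5])
          q,e,a=ik(p,Rt,q0,reg=1e-4,m=.01)
          if e<2e-3 and a<.01:
            mg=np.minimum(q-lo,hi-q).min()
            if best is None or mg>best[0]: best=(mg,q.round(2),fk(q,1)[2:])
      print(wy,phi,"zt",Rt.apply([0,0,1]).round(2),"cable",clear(p,Rt).round(3),best and (round(best[0],2),best[1],best[2][0].round(2),best[2][1].round(2)))
E
python3 s3.py
```

```text
62 -40 zt [ 0.5  -0.54 -0.68] cable 0.047 (np.float64(0.27), array([ 0.33,  0.54, -1.13,  2.15,  1.4 ,  1.37, -1.87]), array([ 0.21, -0.1 ,  0.64]), array([0.36, 0.23, 0.31]))
62 -30 zt [ 0.37 -0.53 -0.76] cable 0.033 (np.float64(0.36), array([ 0.35,  0.51, -1.09,  2.06,  1.22,  1.32, -1.63]), array([ 0.2 , -0.09,  0.65]), array([0.4 , 0.23, 0.34]))
62 -20 zt [ 0.23 -0.51 -0.83] cable 0.018 (np.float64(0.45), array([ 0.26,  0.47, -0.94,  1.97,  1.01,  1.28, -1.39]), array([ 0.19, -0.07,  0.66]), array([0.45, 0.22, 0.36]))
62 0 zt [-0.06 -0.47 -0.88] cable 0.0 (np.float64(0.67), array([ 0.01,  0.49, -0.56,  1.75,  0.64,  1.37, -0.94]), array([ 0.21, -0.02,  0.65]), array([0.54, 0.21, 0.38]))
62 20 zt [-0.36 -0.42 -0.83] cable 0.0 (np.float64(0.58), array([-0.86,  0.73,  0.72,  1.56, -0.09,  1.48, -0.19]), array([0.21, 0.21, 0.59]), array([0.64, 0.19, 0.36]))
62 30 zt [-0.5  -0.4  -0.76] cable 0.0 (np.float64(0.42), array([-0.73,  0.81,  0.61,  1.43, -0.09,  1.64, -0.12]), array([0.26, 0.2 , 0.57]), array([0.69, 0.19, 0.34]))
62 40 zt [-0.63 -0.39 -0.68] cable 0.0 (np.float64(0.25), ar
[... 1827 characters left out ...]
.43, 0.16, 0.39]))
74 0 zt [-0.04 -0.27 -0.96] cable 0.0 (np.float64(0.62), array([ 0.3 ,  0.46, -0.78,  1.8 ,  0.58,  1.24, -0.84]), array([ 0.18, -0.08,  0.66]), array([0.54, 0.14, 0.4 ]))
74 20 zt [-0.36 -0.23 -0.9 ] cable 0.0 (np.float64(0.63), array([-0.63,  0.6 ,  0.49,  1.58, -0.1 ,  1.43, -0.21]), array([0.22, 0.13, 0.63]), array([0.64, 0.13, 0.39]))
74 30 zt [-0.51 -0.21 -0.83] cable 0.0 (np.float64(0.45), array([-0.49,  0.7 ,  0.37,  1.44, -0.1 ,  1.61, -0.17]), array([0.27, 0.12, 0.6 ]), array([0.69, 0.12, 0.36]))
74 40 zt [-0.65 -0.19 -0.74] cable 0.0 (np.float64(0.27), array([-0.39,  0.82,  0.28,  1.3 , -0.1 ,  1.79, -0.14]), array([0.31, 0.11, 0.57]), array([0.74, 0.12, 0.33]))
```

```bash
python3 -c "
from h import *
print(delta([.476,.196,.14]),rot(pose(75,46)),rot(pose(75,60)))"
```

```text
[-0.49  2.6   5.15] [ 0.254  0.    -0.244] [ 0.282  0.242 -0.212]
```

```bash
python3 -m jog '[[-0.15,0.9,1.7,0.085,0,-0.081,1],[-0.15,0.9,1.7,0.085,0,-0.081,1],[-0.15,0.9,1.7,0.085,0,-0.081,1],[0,0,0,0,0,0,1]]';python3 log.py; python3 -c "
from h import *
print(delta([.476,.196,.13]),rot(pose(75,60)))"
```

```text
time: 5.78
ee_pos: [0.4757, 0.1998, 0.1395]
eef_rot: [0.731, 0.56, 0.308, -0.239]
ft_force: [-0.7, -0.6, 0.9]
width: 0.0872
[0.235, 0.121, -0.265, 2.181, -1.028, 0.892, 0.412]
[-0.93  0.14  0.4 ] [-0.003  0.246 -0.004]
```

Good; joints are moving away from limits. Finish tilt, and look from the wrist.

```bash
python3 -m jog '[[-0.4,0.1,0.2,0,0.123,0,1],[-0.4,0,0.2,0,0.123,0,1],[0,0,0,0,0,0,1]]';python3 log.py
python3 - <<'E'
from h import *
w=r.camera("wrist"); cv2.imwrite("pics/w1.png",w["frame"][:,:,::-1])
for t in ["long_pipe_mid"]:
    print([(d["score"],d["rect"]) for d in r.search_frame(w,t)])
for h in (0,.14): print(proj(w,[.4965,.273,h]), proj(w,[.602,.222,h/2]))
print(delta([.498,.280,.081]),rot(pose(75,60)))
E
```

```text
time: 6.15
ee_pos: [0.4745, 0.1948, 0.1304]
eef_rot: [0.69, 0.524, 0.395, -0.305]
ft_force: [0.3, 0.1, 0.6]
width: 0.0873
[0.486, 0.277, -0.397, 2.228, -1.267, 0.988, 0.778]
[(0.96, [289.5, 142.9, 358.9, 341.8])]
[[322.18507397 326.22325297]] [[491.3193017  352.30940782]]
[[320.97282204 164.2112736 ]] [[524.0430493  286.68885508]]
[-1.500e-01  1.000e-02  1.002e+01] [ 0.001  0.001 -0.005]
```

View pics/w1.png

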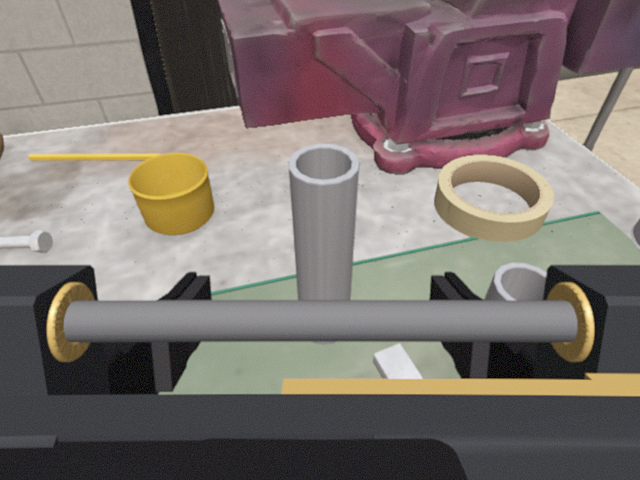

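```bash
python3 -m jog '[[0,0,2,0,0,0,1],[0,0,2,0,0,0,1]]';python3 log.py;  python3 -c "
from h import *
print(delta([.498,.280,.081]),rot(pose(75,60)))"
```

```text
time: 6.5
ee_pos: [0.4846, 0.2324, 0.1128]
eef_rot: [0.688, 0.528, 0.395, -0.304]
ft_force: [-0.7, 0.5, -0.7]
width: 0.0871
[0.634, 0.375, -0.657, 2.21, -1.26, 0.832, 0.779]
[-0.27  0.07  5.87] [-0.001  0.003 -0.   ]
```

```bash
python3 -m jog '[[-0.1,0,2,0,0,0,1],[-0.1,0,2,0,0,0,1]]';python3 log.py;  python3 - <<'E'
from h import *
print(delta([.498,.280,.081]),rot(pose(75,60)))
w=r.camera("wrist"); cv2.imwrite("pics/w2.png",w["frame"][:,:,::-1])
s=r.camera("scene"); crop(s,(200,120,420,300),3.5,"pics/s2.png")
E
```

```text
time: 6.75
ee_pos: [0.4931, 0.265, 0.0907]
eef_rot: [0.688, 0.528, 0.395, -0.304]
ft_force: [0.1, -0.0, -1.1]
width: 0.0871
[0.679, 0.494, -0.798, 2.192, -1.257, 0.686, 0.798]
[-0.04  0.09  1.85] [-0.001  0.003 -0.001]
```

View pics/w2.png

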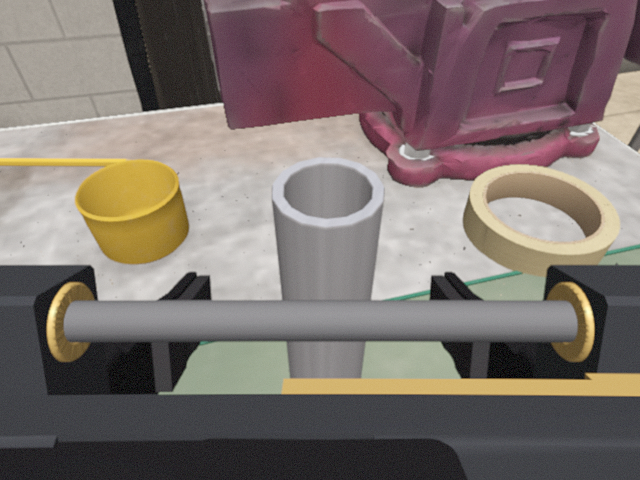

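View pics/s2.png

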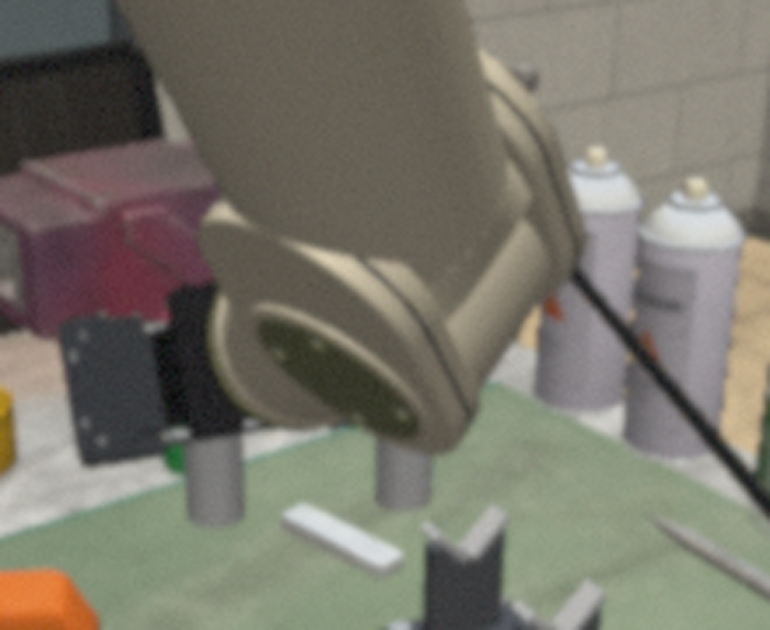

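```bash
python3 -m jog '[[0,0.1,1.2,0,0,0,1],[0,0,0.65,0,0,0,1],[0,0,0,0,0,0,0],[0,0,0,0,0,0,-0.3],[0,0,0,0,0,0,-0.6],[0,0,0,0,0,0,-1],[0,0,0,0,0,0,-1],[0,0,0,0,0,0,-1]]' 50;python3 log.py;  python3 - <<'E'
from h import *
w=r.camera("wrist"); cv2.imwrite("pics/w3.png",w["frame"][:,:,::-1])
print(delta([.498,.280,.081]),rot(pose(75,60)))
E
```

```text
time: 7.85
ee_pos: [0.498, 0.2785, 0.0809]
eef_rot: [0.688, 0.527, 0.396, -0.305]
ft_force: [1.6, -1.1, 0.2]
width: 0.0351
[0.683, 0.551, -0.838, 2.18, -1.256, 0.627, 0.81]
[ 0.08 -0.05  0.12] [-0.001  0.001 -0.003]
```

View pics/w3.png

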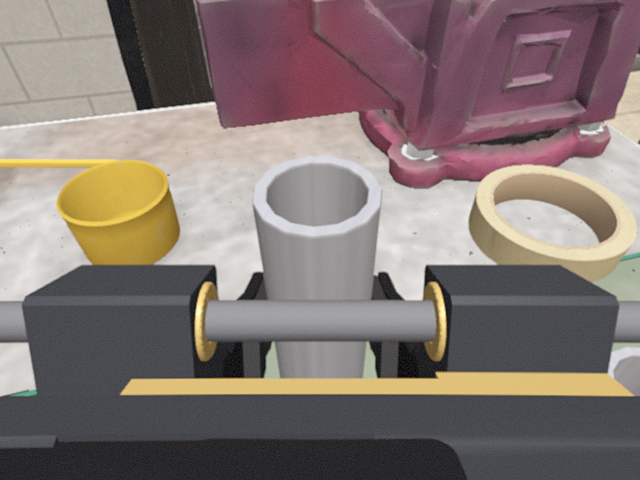

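```bash
python3 -m jog '[[1.7,0,-1,0,0,0,-1],[3.5,0,-2,0,0,0,-1],[3.5,0,-2,0,0,0,-1],[3.5,0,-2,0,0,0,-1],[3.5,0,-2,0,0,0,-1],[3.5,0,-2,0,0,0,-1],[0,0,0,0,0,0,-1]]' 55;python3 log.py;  python3 - <<'E'
from h import *
w=r.camera("wrist"); cv2.imwrite("pics/w4.png",w["frame"][:,:,::-1])
s=r.camera("scene"); cv2.imwrite("pics/s4.png",s["frame"][:,:,::-1])
E
```

```text
time: 8.78
ee_pos: [0.4992, 0.2794, 0.3037]
eef_rot: [0.687, 0.528, 0.396, -0.303]
ft_force: [-0.1, -0.6, -4.9]
width: 0.0349
[0.8, 0.021, -0.885, 2.049, -1.198, 1.045, 0.3]
```

View pics/w4.png

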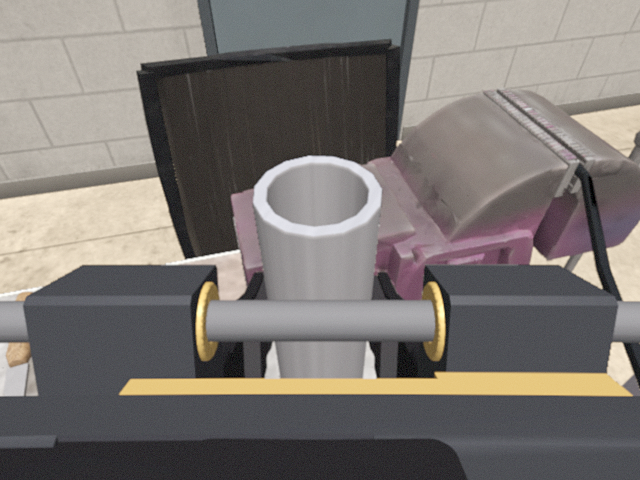

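View pics/s4.png

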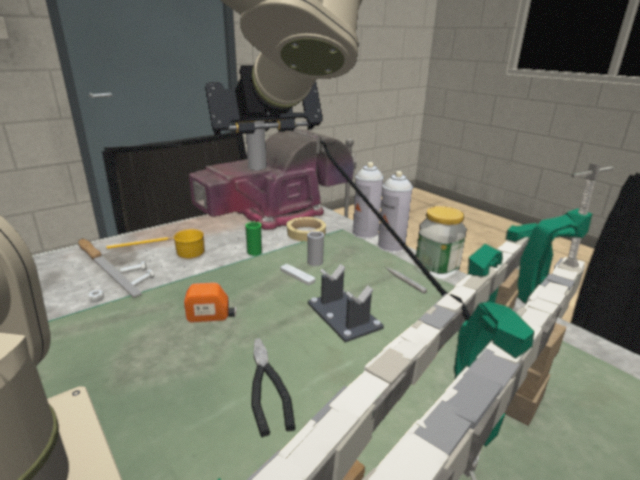

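Run:
```python
from h import *
t=r.camera("top"); s=r.camera("scene")
cv2.imwrite("pics/t5.png",t["frame"][:,:,::-1])
crop(t,(345,220,440,295),8,"pics/tc5.png"); crop(s,(300,255,390,345),6.5,"pics/sc5.png")
seat=np.array([.5216,.0328,0]);a=np.radians(82.1);y=np.array([np.cos(a),np.sin(a),0]);x=np.array([y[1],-y[0],0]);z=np.array([0,0,1.])
for nm,p,o,k in (("t",t,(345,220),8),("s",s,(300,255),6.5)):
    im=cv2.imread(f"pics/{nm}c5.png")
    for sx in (-1,1):
        for yy in (-49,-35,35,49):
            q=proj(p,seat+x*sx*.0235+y*yy/1000+z*.079)[0]; cv2.circle(im,tuple(int(v) for v in (q-o)*k),4,(0,0,255),1)
    for sx in (-40,40):
        for yy in (-65,65):
            q=proj(p,seat+x*sx/1000+y*yy/1000+z*.01)[0]; cv2.circle(im,tuple(int(v) for v in (q-o)*k),4,(0,255,255),1)
    cv2.imwrite(f"pics/{nm}c5.png",im)
```

```text
(no output)
```

View pics/tc5.png

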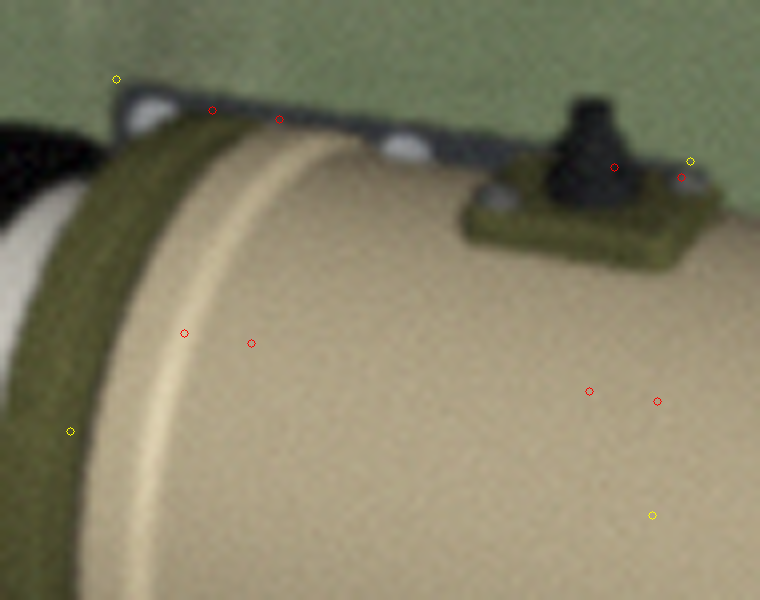

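View pics/sc5.png

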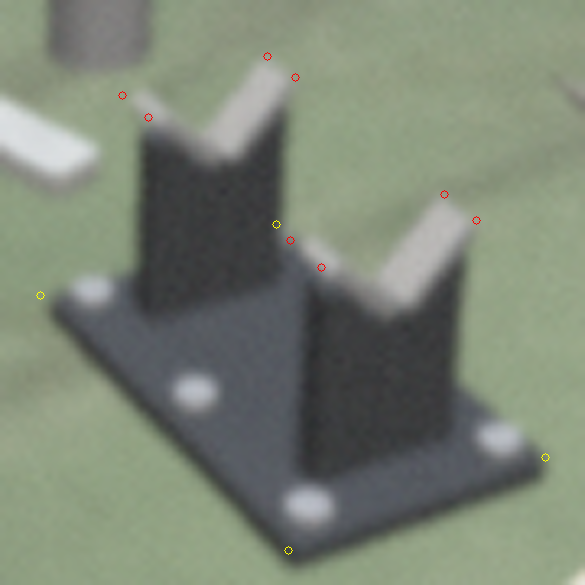

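Run:
```python
from h import *
t=r.camera("top"); s=r.camera("scene")
T=lambda a:np.array([190,170])+(np.array(a)+.5)/3-.5
S=lambda a:np.array([300,255])+(np.array(a)+.5)/6.5-.5
obs=[(t,T((510,181)),(.04,.065,.01)),(t,T((722,212)),(.04,-.065,.01)),(t,T((708,341)),(-.04,-.065,.01)),(t,T((494,311)),(-.04,.065,.01)),
(t,T((557,194)),(.0235,.042,.079)),(t,T((547,277)),(-.0235,.042,.079)),(t,T((706,215)),(.0235,-.042,.079)),(t,T((697,298)),(-.0235,-.042,.079)),
(s,S((52,308)),(-.04,.065,.01)),(s,S((296,565)),(-.04,-.065,.01)),(s,S((545,477)),(.04,-.065,.01)),
(s,S((447,196)),(.0235,-.035,.079)),(s,S((474,225)),(.0235,-.049,.079)),(s,S((270,60)),(.0235,.035+.014,.079)),(s,S((293,85)),(.0235,.035,.079)),(s,S((133,97)),(-.0235,.049,.079)),(s,S((303,245)),(-.0235,-.035,.079))]
def pt(v,l):
    c,s_=np.cos(v[2]),np.sin(v[2]); # y axis az
    return np.array([v[0]+l[0]*s_+l[1]*c, v[1]-l[0]*c+l[1]*s_, l[2]])
for sel in (obs,[o for o in obs if o[0] is t],[o for o in obs if o[0] is s]):
    f=lambda v:np.concatenate([proj(p,pt(v,l))[0]-uv for p,uv,l in sel])
    o=least_squares(f,[.52,.03,1.43],loss='soft_l1'); print(o.x[:2].round(4),np.degrees(o.x[2]).round(2),f(o.x).reshape(-1,2).round(1).tolist())
```

```text
[0.522 0.033] 82.22 [[-0.2, -0.2], [0.9, -0.5], [0.9, 0.8], [-0.6, 0.4], [0.3, -0.1], [0.1, 0.1], [0.9, -0.0], [0.9, 0.3], [-1.3, -1.6], [-0.5, -2.0], [0.6, -2.7], [0.1, 0.1], [0.9, -0.5], [0.1, -0.2], [0.8, -0.8], [-1.1, 0.0], [-1.3, -0.3]]
[0.5221 0.0337] 82.19 [[-0.6, -0.3], [0.5, -0.5], [0.4, 0.7], [-1.0, 0.3], [-0.1, -0.2], [-0.3, -0.0], [0.4, -0.1], [0.4, 0.2]]
[0.5205 0.031 ] 82.24 [[-1.3, -0.9], [-0.3, -1.0], [0.8, -1.8], [0.3, 0.8], [1.2, 0.3], [0.2, 0.4], [0.9, -0.1], [-1.0, 0.7], [-1.2, 0.5]]
```

```bash
cat > plan.py <<'E'
from h import *
import kin
Rg=Ro.from_quat([.688,.527,.396,-.305]); pg=np.array([.498,.2785,.0809])
off=Rg.inv().apply(np.array([.4965,.273,.07])-pg); off[1]=0
u=Rg.inv().apply([0,0,1.]); u[1]=0; u/=np.linalg.norm(u)   # pipe axis in tool
a=np.radians(82.2); d=np.array([np.cos(a),np.sin(a),0]); seat=np.array([.5217,.0328,.085])
def target(phi,sh=-.010,up=0,dx=0):
    R1=pose(82.2,-30); 
    # align pipe axis exactly to d
    v=R1.apply(u); R1=Ro.align_vectors([d,np.cross(d,[0,0,1])],[u,R1.inv().apply(np.cross(d,[0,0,1]))])[0]
    Rt=Ro.from_rotvec(np.radians(phi)*d)*R1
    c=seat+sh*d+np.array([0,0,up])+dx*np.cross(d,[0,0,1]); return c-Rt.apply(off),Rt
E
python3 - <<'E'
from plan import *
s=r.read_state(); Rc=Ro.from_quat(s['eef_rot'])
print("off",off,"u",u)
p,Rt=target(-38,up=.15); print(p,Rt.apply([0,0,1]),Rt.apply([1,0,0]))
rv=rot(Rt); print("rotvec",rv,np.degrees(np.linalg.norm(rv)), "delta",delta(p))
from scipy.spatial.transform import Slerp
q=np.array(s['joint_positions'])
sl=Slerp([0,1],Ro.concatenate([Rc,Rt]))
for k in np.linspace(0,1,13):
    P=s['ee_pos']+(p-s['ee_pos'])*k
    q,e,an=kin.ik(P,sl(k),q,reg=1e-2,m=.02); t,_,el,wr=kin.fk(q,1); print(k.round(2),P.round(3),q.round(2),round(e,4),round(an,3),wr.round(2))
E
```

```text
off [-0.01228965  0.          0.00052396] u [ 0.86557714  0.         -0.50077561]
[0.52529946 0.03321537 0.23050769] [ 0.46000895 -0.56846552 -0.6820841 ] [ 0.42292803  0.81572645 -0.39461657]
rotvec [-0.676 -1.464 -0.318] 94.17090815478167 delta [-17.59   9.02 -16.47]
0.0 [0.498 0.279 0.301] [ 0.8   0.03 -0.88  2.05 -1.2   1.04  0.3 ] 0.0 0.0 [ 0.42 -0.01  0.47]
0.08 [0.5   0.259 0.295] [ 0.81 -0.06 -0.88  2.04 -1.1   1.02  0.22] 0.0 0.0 [0.41 0.   0.5 ]
0.17 [0.503 0.238 0.289] [ 0.82 -0.13 -0.89  2.03 -1.    1.    0.14] 0.0 0.0 [0.4  0.01 0.52]
0.25 [0.505 0.218 0.283] [ 0.85 -0.19 -0.91  2.02 -0.89  0.97  0.06] 0.0 0.0 [0.39 0.03 0.54]
0.33 [0.507 0.197 0.277] [ 0.88 -0.25 -0.95  2.01 -0.78  0.95 -0.03] 0.0 0.0 [0.38 0.05 0.56]
0.42 [0.509 0.177 0.272] [ 0.93 -0.3  -1.01  2.   -0.67  0.93 -0.1 ] 0.0 0.0 [0.38 0.07 0.57]
0.5 [0.512 0.156 0.266] [ 0.99 -0.37 -1.08  2.   -0.57  0.92 -0.17] 0.0 0.0 [0.37 0.09 0.57]
0.58 [0.514 0.136 0.26 ] [ 1.06 -0.44 -1.16  2.   -0.5   0.91 -0.23] 0.0 0.0 [0.37 0.12 0.57]
0.67 [0.516 0.115 0.254] [ 1.08 -0.48 -1.22  2.   -0.37  0.88 -0.33] 0.0 0.0 [0.36 0.14 0.56]
0.75 [0.519 0.095 0.248] [ 1.09 -0.48 -1.28  2.   -0.17  0.85 -0.48] 0.0 0.0 [0.36 0.17 0.54]
0.83 [0.521 0.074 0.242] [ 1.12 -0.48 -1.38  2.01  0.02  0.85 -0.65] 0.0 0.0 [0.36 0.19 0.52]
0.92 [0.523 0.054 0.236] [ 1.15 -0.48 -1.45  2.03  0.21  0.85 -0.79] 0.0049 0.013 [0.36 0.2  0.5 ]
1.0 [0.525 0.033 0.231] [ 1.11 -0.48 -1.45  2.08  0.36  0.84 -0.91] 0.0196 0.052 [0.34 0.2  0.48]
```

```bash
cat > s4.py <<'E'
from plan import *
from kin import *
def sols(p,Rt):
    out=[]
    for j3 in np.linspace(-1.4,1.2,9):
        for j5 in (-1,0,1,2):
            q,e,a=ik(p,Rt,np.array([-.3-j3,.2,j3,2,j5,1,.5]),reg=1e-4,m=.02)
            if e<2e-3 and a<.01: out.append(q)
    return out
if __name__=="__main__":
    A=(np.array([.47,.12,.32]),pose(80,0)); B=target(-38,up=.15); D=target(-38,up=0);E=(B[0],target(-15,up=.15)[1]); F=target(-30,up=.02);G=target(-30,up=.15)
    for nm,X in zip("AEBDFG",(A,E,B,D,F,G)):
        o=sols(*X); o.sort(key=lambda q:q[2]); print(nm,len(o)); 
        for q in o[::max(1,len(o)//7)]: print("  ",q.round(2),np.minimum(q-lo,hi-q).min().round(2))
E
python3 s4.py
```

```text
A 36
   [ 1.    0.16 -1.45  1.63  0.16  1.5  -0.63] 0.02
   [ 0.76  0.07 -1.13  1.63  0.06  1.48 -0.55] 0.34
   [ 0.4   0.03 -0.75  1.64  0.02  1.48 -0.53] 0.53
   [ 0.07  0.01 -0.42  1.66  0.    1.48 -0.52] 0.51
   [-0.54 -0.02  0.19  1.68  0.    1.48 -0.52] 0.48
   [-0.88 -0.04  0.53  1.7   0.02  1.48 -0.53] 0.46
   [-1.2  -0.08  0.83  1.71  0.06  1.48 -0.56] 0.42
   [-1.65 -0.21  1.18  1.72  0.2   1.51 -0.67] 0.16
E 36
   [ 0.57  0.42 -1.29  1.77  0.91  1.6  -1.11] 0.18
   [ 0.34  0.27 -0.96  1.78  0.77  1.48 -1.02] 0.51
   [ 0.08  0.2  -0.66  1.79  0.68  1.43 -0.96] 0.63
   [-0.23  0.16 -0.31  1.81  0.62  1.39 -0.92] 0.61
   [-0.63  0.14  0.13  1.83  0.56  1.35 -0.88] 0.59
   [-1.01  0.14  0.54  1.85  0.51  1.32 -0.84] 0.57
   [-1.47  0.22  1.09  1.86  0.4   1.26 -0.73] 0.25
   [-1.62  0.34  1.32  1.87  0.27  1.21 -0.61] 0.02
B 35
   [ 0.68  0.23 -1.42  2.03  1.09  1.36 -1.47] 0.05
   [ 0.4   0.1  -1.07  2.04  0.98  1.26 -1.42] 0.38
   [ 0.13  0.06 -0.79  2.04  0.94  1.23 -1.4 ] 0.38
   [-0.37  0.03 -0.29  2.07  0.9   1.21 -1.39] 0.35
   [-0.7   0.01  0.05  2.08  0.9   1.21 -1.38
[... 620 characters left out ...]
1   1.25 -1.55] 0.36
   [-0.05  0.29 -0.61  2.08  1.01  1.16 -1.51] 0.34
   [-0.38  0.24 -0.24  2.09  0.92  1.08 -1.47] 0.33
   [-0.69  0.23  0.1   2.11  0.86  1.03 -1.43] 0.31
   [-1.15  0.26  0.6   2.13  0.74  0.94 -1.34] 0.29
   [-1.68  0.61  1.29  2.15  0.2   0.73 -0.9 ] 0.05
   [-1.69  0.65  1.32  2.15  0.14  0.72 -0.85] 0.02
G 35
   [ 0.66  0.29 -1.38  1.95  1.01  1.43 -1.32] 0.09
   [ 0.36  0.14 -1.01  1.95  0.88  1.31 -1.25] 0.46
   [ 0.1   0.09 -0.72  1.96  0.83  1.28 -1.23] 0.46
   [-0.35  0.06 -0.26  1.98  0.79  1.25 -1.21] 0.44
   [-0.7   0.04  0.09  2.    0.77  1.24 -1.2 ] 0.42
   [-1.02  0.03  0.42  2.02  0.76  1.23 -1.19] 0.4
   [-1.34  0.02  0.75  2.03  0.77  1.23 -1.18] 0.39
```

```bash
python3 -c "
from plan import *
A=np.array([.47,.12,.32]); R1=pose(80,0)
print(delta(A),rot(R1)); s=r.read_state()
# equal body-frame steps with n rows: constant twist approx: give per-row shift in tool frame
Rc=Ro.from_quat(s['eef_rot']);n=7;rv=rot(R1)/n;dp=(A-s['ee_pos'])/n
for k in range(n): print((Rc*Ro.from_rotvec(rv*k)).inv().apply(dp*100).round(1),rv.round(3))
"
```

```text
[ -6.4    1.38 -14.91] [ 0.04  -1.046 -0.082]
[-0.9  0.2 -2.1] [ 0.006 -0.149 -0.012]
[-1.2  0.2 -2. ] [ 0.006 -0.149 -0.012]
[-1.5  0.1 -1.8] [ 0.006 -0.149 -0.012]
[-1.8  0.1 -1.5] [ 0.006 -0.149 -0.012]
[-2.   0.1 -1.2] [ 0.006 -0.149 -0.012]
[-2.1  0.1 -0.9] [ 0.006 -0.149 -0.012]
[-2.2  0.  -0.6] [ 0.006 -0.149 -0.012]
```

```bash
python3 -m jog '[[-0.9,0.2,-2.1,0.006,-0.149,-0.012,-1],[-1.2,0.2,-2,0.006,-0.149,-0.012,-1],[-1.5,0.1,-1.8,0.006,-0.149,-0.012,-1],[-1.8,0.1,-1.5,0.006,-0.149,-0.012,-1],[-2,0.1,-1.2,0.006,-0.149,-0.012,-1],[-2.1,0.1,-0.9,0.006,-0.149,-0.012,-1],[-2.2,0,-0.6,0.006,-0.149,-0.012,-1],[0,0,0,0,0,0,-1]]';python3 log.py; python3 -c "
from plan import *
A,R1=target(-38,up=.15)
s=r.read_state()
Rc=Ro.from_quat(s['eef_rot']);n=7;rv=rot(R1)/n;dp=(A-s['ee_pos'])/n
print(delta(A),rot(R1))
for k in range(n): print((Rc*Ro.from_rotvec(rv*k)).inv().apply(dp*100).round(1),rv.round(3))
"
```

```text
time: 10.07
ee_pos: [0.4704, 0.1222, 0.3196]
eef_rot: [0.764, 0.645, 0.002, -0.002]
ft_force: [-0.1, 0.7, -4.1]
width: 0.0347
[0.673, 0.057, -1.037, 1.633, 0.044, 1.477, -0.536]
[-7.9   6.91  8.86] [-0.656 -0.499  0.141]
[-1.1  1.   1.3] [-0.094 -0.071  0.02 ]
[-1.   0.9  1.4] [-0.094 -0.071  0.02 ]
[-0.9  0.8  1.6] [-0.094 -0.071  0.02 ]
[-0.8  0.6  1.7] [-0.094 -0.071  0.02 ]
[-0.6  0.5  1.8] [-0.094 -0.071  0.02 ]
[-0.5  0.3  1.9] [-0.094 -0.071  0.02 ]
[-0.3  0.1  1.9] [-0.094 -0.071  0.02 ]
```

```bash
python3 -m jog '[[-1.1,1,1.3,-0.094,-0.071,0.02,-1],[-1,0.9,1.4,-0.094,-0.071,0.02,-1],[-0.9,0.8,1.6,-0.094,-0.071,0.02,-1],[-0.8,0.6,1.7,-0.094,-0.071,0.02,-1],[-0.6,0.5,1.8,-0.094,-0.071,0.02,-1],[-0.5,0.3,1.9,-0.094,-0.071,0.02,-1],[-0.3,0.1,1.9,-0.094,-0.071,0.02,-1],[0,0,0,0,0,0,-1]]';python3 log.py; python3 -c "
from plan import *
for up in (.15,.04,.0):
  A,R1=target(-38,up=up); print(delta(A),rot(R1))
t=r.camera('top'); s=r.camera('scene'); crop(t,(240,100,500,320),3,'pics/t6.png'); cv2.imwrite('pics/s6.png',s['frame'][:,:,::-1])
"
```

```text
time: 11.08
ee_pos: [0.5236, 0.0312, 0.2266]
eef_rot: [0.744, 0.538, 0.02, 0.396]
ft_force: [0.1, -0.1, -4.0]
width: 0.0346
[0.516, 0.133, -1.199, 2.038, 1.002, 1.278, -1.426]
[ 0.08  0.35 -0.3 ] [-0.006  0.     0.003]
[ 4.44 -6.36  7.24] [-0.006  0.     0.003]
[ 6.03 -8.8   9.99] [-0.006  0.     0.003]
```

View pics/t6.png

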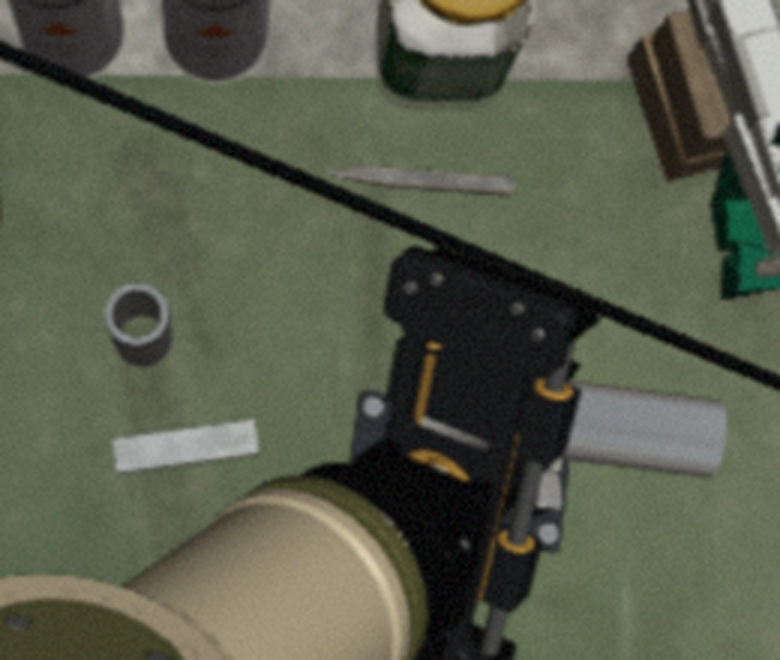

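View pics/s6.png

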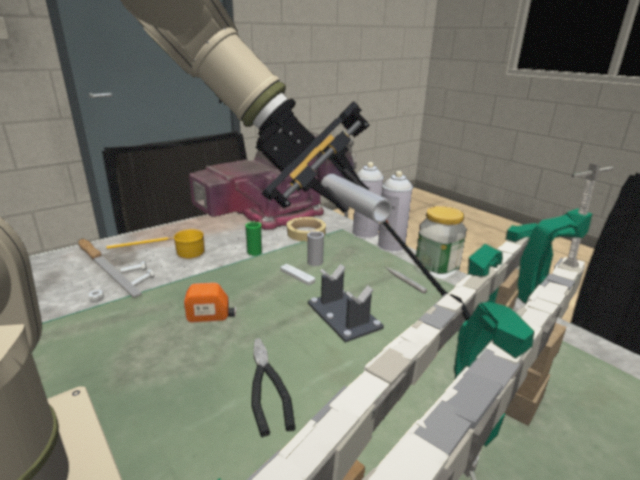

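Run:
```python
from plan import *
import s3
s=r.read_state();Rc=Ro.from_quat(s['eef_rot']);p=s['ee_pos']
t=r.camera('top');sc=r.camera('scene')
c=p+Rc.apply(off);ax=Rc.apply(u);print("centre",c.round(4),"axis",ax.round(3))
for k in (-.07,.07): print(proj(t,c+k*ax),proj(sc,c+k*ax))
for up in (.15,.12,.09,.06,.03,0):
    for phi in (-38,-45):
        A,R1=target(phi,up=up); print(up,phi,s3.clear(A,R1).round(3),end=' ')
    print()
b=lambda x,y,z:p+Rc.apply([x,y,-.008-z])
for y in (-.095,.095):
  for z in (.051,.1,.15): print(y,z,[proj(t,b(x,y,z))[0].round(0) for x in(-.0375,.0375)],b(0,y,z).round(3))
```

```text
centre [0.5201 0.0215 0.2344] axis [0.137 0.991 0.002]
[[478.423686   245.38173689]] [[381.62572558 209.75585167]]
[[375.41571086 230.69975442]] [[329.98112309 182.10723905]]
0.15 -38 0.127 0.15 -45 0.132 
0.12 -38 0.104 0.12 -45 0.111 
0.09 -38 0.08 0.09 -45 0.09 
0.06 -38 0.057 0.06 -45 0.068 
0.03 -38 0.04 0.03 -45 0.051 
0 -38 0.04 0 -45 0.048 
-0.095 0.051 [array([410., 322.]), array([362., 299.])] [0.424 0.076 0.212]
-0.095 0.1 [array([394., 340.]), array([344., 315.])] [0.401 0.103 0.246]
-0.095 0.15 [array([375., 361.]), array([323., 333.])] [0.378 0.132 0.28 ]
0.095 0.051 [array([444., 192.]), array([387., 172.])] [0.572 0.055 0.329]
0.095 0.1 [array([427., 204.]), array([367., 183.])] [0.55  0.083 0.362]
0.095 0.15 [array([407., 219.]), array([344., 195.])] [0.527 0.111 0.396]
```

```bash
python3 -m jog '[[1.1,-1.6,1.8,0,0,0,-1],[1.1,-1.6,1.8,0,0,0,-1],[1.1,-1.6,1.8,0,0,0,-1],[1.1,-1.6,1.8,0,0,0,-1],[0,0,0,0,0,0,-1]]';python3 log.py
python3 - <<'E'
from plan import *
s=r.read_state();print(s['ft_force'])
for up in (.015,.003,0,-.002):
  A,R1=target(-38,up=up); print(up,delta(A),rot(R1))
t=r.camera('top'); s=r.camera('scene'); crop(t,(300,170,470,300),4.5,'pics/t7.png'); crop(s,(250,150,430,360),2.8,'pics/s7.png')
E
```

```text
time: 11.9
ee_pos: [0.5276, 0.0325, 0.1243]
eef_rot: [0.744, 0.536, 0.021, 0.398]
ft_force: [-0.1, -0.3, -3.9]
width: 0.0348
[0.35, 0.394, -1.096, 2.115, 1.247, 1.326, -1.711]
[-0.07464132 -0.27602793 -3.91559284]
0.015 [ 1.09 -1.96  1.82] [-0.001  0.002 -0.001]
0.003 [ 1.57 -2.7   2.64] [-0.001  0.002 -0.001]
0 [ 1.69 -2.88  2.84] [-0.001  0.002 -0.001]
-0.002 [ 1.77 -3.01  2.98] [-0.001  0.002 -0.001]
```

View pics/t7.png

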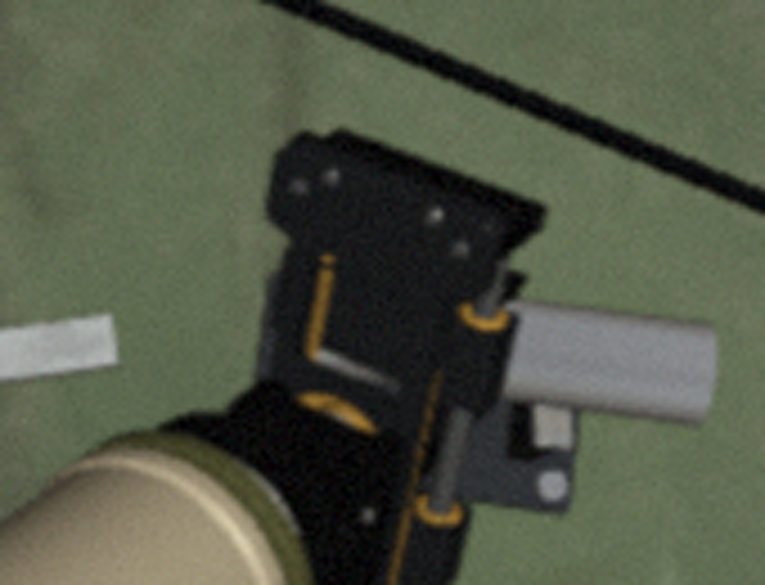

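View pics/s7.png

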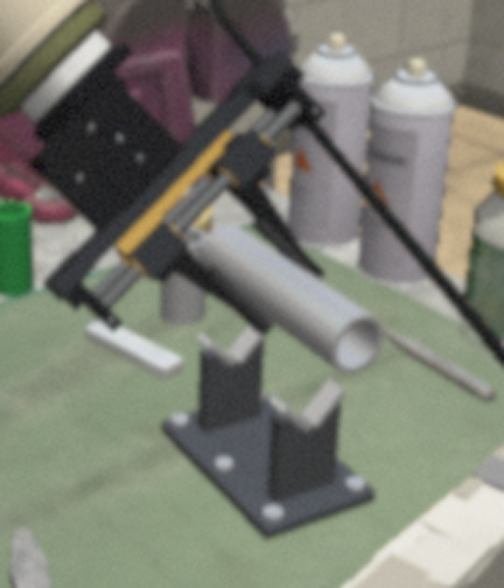

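Run:
```python
from plan import *
s=r.read_state();Rc=Ro.from_quat(s['eef_rot']);p=s['ee_pos']
t=r.camera('top');sc=r.camera('scene')
c=p+Rc.apply(off);ax=Rc.apply(u);print("centre",c.round(4),"axis",ax.round(3))
print(proj(t,c-.07*ax),proj(sc,c-.07*ax), "seen scene (376.8,272.5), top end ~",300+708/4.5,170+370/4.5)
x=np.cross(d,[0,0,1]);q=c-seat;print("rel seat x,y,z",q@x,q@d,q[2])
print(tri([(t,(300+(708.5)/4.5-.5,170+370.5/4.5-.5)),(sc,(250+355.5/2.8-.5,150+343.5/2.8-.5))]),c-.07*ax)
```

```text
centre [0.5236 0.0228 0.1309] axis [ 0.138  0.99  -0.   ]
[[456.09468826 252.70770168]] [[377.09959272 272.42624813]] seen scene (376.8,272.5), top end ~ 457.33333333333337 252.22222222222223
rel seat x,y,z 0.00326041712725157 -0.009628421403221248 0.04592162055003739
[ 0.51418092 -0.0467509   0.1317578 ] [ 0.5139889  -0.04651561  0.13094436]
```

```bash
python3 -m jog '[[0.55,-1,0.9,0,0,0,-1],[0.55,-1,0.9,0,0,0,-1],[0,0,0,0,0,0,-1]]'; python3 -m jog '[[0.25,-0.4,0.42,0,0,0,-1],[0.25,-0.4,0.42,0,0,0,-1],[0,0,0,0,0,0,-1]]';python3 log.py
python3 - <<'E'
from plan import *
s=r.read_state();print(s['ft_force'],s['torque'])
for up in (.003,0,-.002):
  A,R1=target(-38,up=up); print(up,delta(A),rot(R1))
t=r.camera('top'); s=r.camera('scene'); crop(t,(300,170,470,300),4.5,'pics/t8.png'); crop(s,(250,150,430,360),2.8,'pics/s8.png')
E
```

```text
time: 12.48
ee_pos: [0.5246, 0.0338, 0.0945]
eef_rot: [0.743, 0.536, 0.022, 0.399]
ft_force: [0.5, 0.5, -4.3]
width: 0.0347
time: 12.85
ee_pos: [0.5257, 0.0341, 0.0837]
eef_rot: [0.744, 0.535, 0.023, 0.4]
ft_force: [1.6, -0.3, -3.2]
width: 0.0347
[0.287, 0.486, -1.043, 2.139, 1.332, 1.339, -1.815]
[ 1.64815176 -0.26095713 -3.23128254] [0.98194401 0.37479866 0.13307123]
0.003 [-0.08 -0.04  0.04] [ 0.004  0.002 -0.002]
0 [ 0.04 -0.22  0.25] [ 0.004  0.002 -0.002]
-0.002 [ 0.12 -0.35  0.38] [ 0.004  0.002 -0.002]
```

View pics/s8.png

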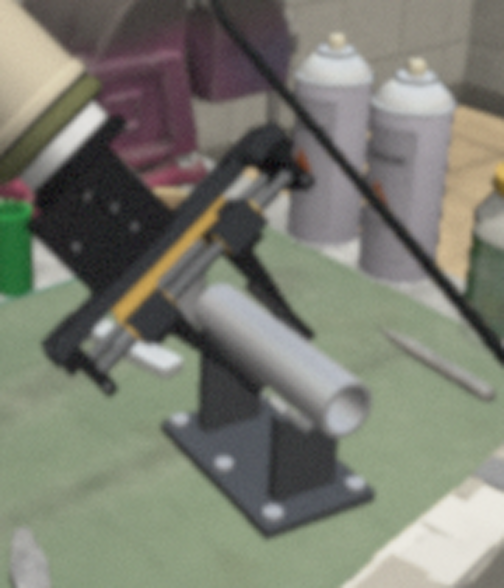

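```bash
python3 -m jog '[[0.04,-0.06,0.07,0,0,0,-1],[0.04,-0.06,0.07,0,0,0,-1],[0,0,0,0,0,0,-1]]';  python3 -m jog '[[0.04,-0.06,0.07,0,0,0,-1],[0,0,0,0,0,0,-1]]'
python3 - <<'E'
from plan import *
s=r.read_state();Rc=Ro.from_quat(s['eef_rot']);p=s['ee_pos']
c=p+Rc.apply(off);x=np.cross(d,[0,0,1]);q=c-seat;print("rel seat x,y,z",q@x,q@d,q[2],s['torque'])
E
```

```text
time: 13.32
ee_pos: [0.5263, 0.0341, 0.0828]
eef_rot: [0.743, 0.535, 0.023, 0.401]
ft_force: [2.5, -0.3, 5.7]
width: 0.0344
time: 13.58
ee_pos: [0.5265, 0.0342, 0.0826]
eef_rot: [0.743, 0.535, 0.024, 0.401]
ft_force: [-1.1, 0.9, 11.8]
width: 0.0345
rel seat x,y,z 0.0009860046513092454 -0.008894901368776353 0.002093536528745929 [-0.60184856 -0.63317504 -0.36400339]
```

```bash
python3 -m jog '[[0,0,0,0,0,0,-0.1],[0,0,0,0,0,0,0],[0,0,0,0,0,0,0.2],[0,0,0,0,0,0,0.4],[0,0,0,0,0,0,0.6],[0,0,0,0,0,0,0.6]]' 10; python3 log.py
python3 - <<'E'
from plan import *
s=r.read_state();print(s['ft_force'])
t=r.camera('top'); s=r.camera('scene'); crop(t,(300,170,470,300),4.5,'pics/t9.png'); crop(s,(250,150,430,360),2.8,'pics/s9.png')
E
```

```text
time: 14.32
ee_pos: [0.5253, 0.0341, 0.0805]
eef_rot: [0.744, 0.536, 0.023, 0.4]
ft_force: [0.5, -0.9, 0.9]
width: 0.0676
[0.283, 0.493, -1.039, 2.141, 1.337, 1.339, -1.821]
[ 0.48244569 -0.85584806  0.87891423]
```

View pics/s9.png

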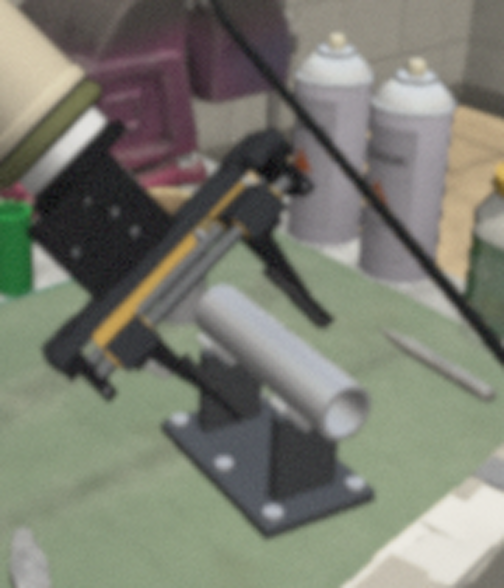

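View pics/t9.png

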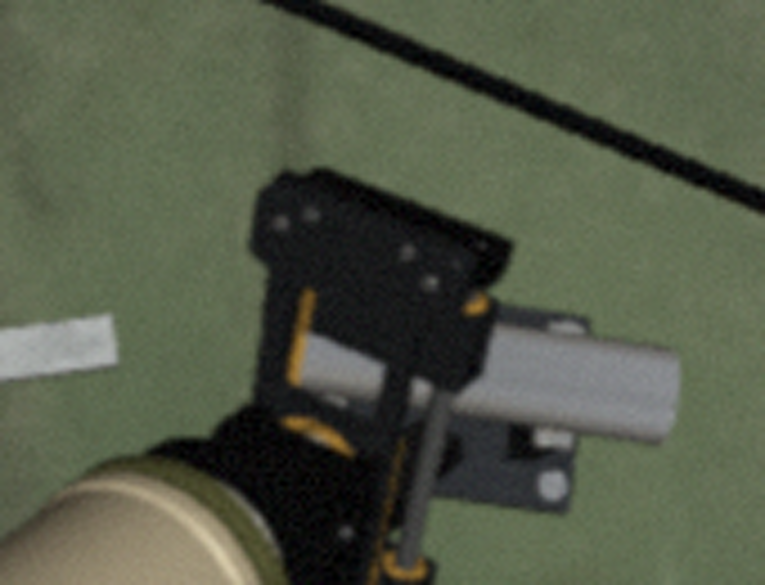

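```bash
python3 -m jog '[[0,0,-0.5,0,0,0,0.7],[0,0,-1,0,0,0,0.7],[0,0,-2,0,0,0,0.7],[0,0,-2,0,0,0,0.7],[0,0,-2,0,0,0,0.7],[0,0,-3,0,0,0,0.7],[0,0,-3,0,0,0,0.7],[0,0,0,0,0,0,0.7]]'; python3 log.py
python3 - <<'E'
from plan import *
t=r.camera('top'); s=r.camera('scene'); cv2.imwrite('pics/t10.png',t['frame'][:,:,::-1]); crop(s,(230,150,430,360),2.8,'pics/s10.png')
x=np.cross(d,[0,0,1])
for k in (-.07,.07): print(proj(t,seat+d*(k-.009)),proj(s,seat+d*(k-.009)))
E
```

```text
time: 15.42
ee_pos: [0.4629, 0.1132, 0.174]
eef_rot: [0.743, 0.536, 0.025, 0.4]
ft_force: [-0.0, 0.1, -0.3]
width: 0.0736
[0.249, 0.309, -1.232, 2.087, 1.064, 1.475, -1.748]
[[447.76198104 258.1370507 ]] [[373.01438583 298.3037725 ]]
[[362.97013453 246.13274622]] [[326.83615371 260.87323063]]
```

View pics/s10.png

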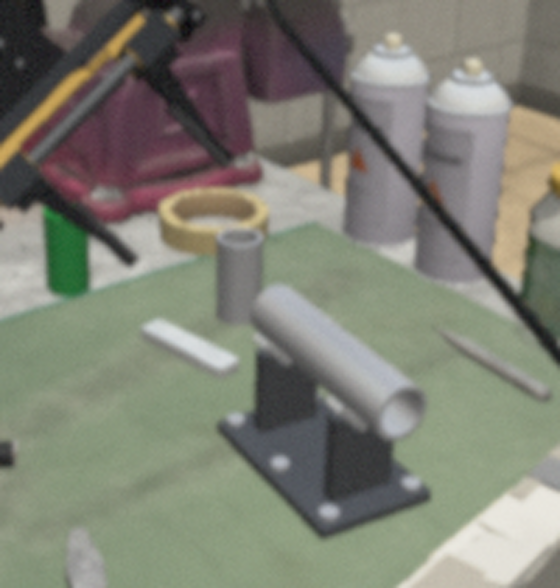

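View pics/t10.png

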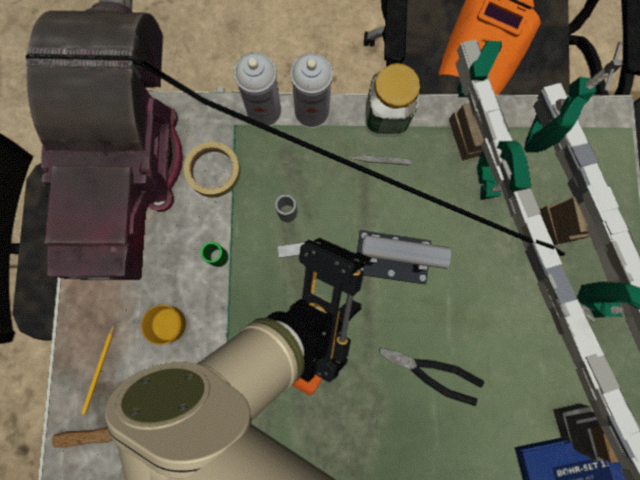

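```bash
python3 -m jog '[[0,0,-2,0,0,0,0.7],[0,0,0,0,0,0,0.7],[0,0,0,0,0,0,0.7]]'
python3 - <<'E'
from plan import *
t=r.camera('top'); s=r.camera('scene')
for n,p in (('t',t),('s',s)):
    for k in ("long_pipe_mid","short_pipe_mid"): print(n,k,[(q['score'],q['rect']) for q in r.search_frame(p,k)])
x=np.cross(d,[0,0,1])
e=tri([(t,(450,256)),(s,(373.2,297))])-seat; print("end rel seat",e@x,e@d,e[2])
r.close_job()
E
```

```text
time: 15.9
ee_pos: [0.4539, 0.1223, 0.1858]
eef_rot: [0.744, 0.536, 0.023, 0.4]
ft_force: [0.6, -0.1, 0.0]
width: 0.0741
t long_pipe_mid [(0.96, [361.7, 236.1, 452.7, 268.7])]
t short_pipe_mid [(0.92, [277.0, 193.9, 297.0, 220.3]), (0.66, [200.7, 240.8, 228.5, 267.2])]
s long_pipe_mid [(0.66, [321.5, 248.6, 384.2, 310.1])]
s short_pipe_mid [(0.85, [244.5, 221.3, 263.4, 253.5]), (0.56, [304.8, 229.6, 322.3, 263.0])]
end rel seat 0.00165197039467563 -0.08034750968740531 0.0031799217176162603
the job is handed in; nothing more can be done
```

The long pipe is lying in both Vs of the rest, released, with the gripper backed off and touching nothing. I handed the job in at about 16 s of the 43 s. It reports no verdict, so the checks below are my own.

**What I did:** I gripped the pipe from the side with the tool 30° below horizontal and lifted it clear of the short pipe. I turned it level along the rest, leaning the gripper toward the robot to stay clear of the cable strung over the work. I then lowered it until it pressed about 16 N on the Vs, and opened the jaws.

**Last checks:**
- **Long pipe:** its centre is about 10 mm off the seat along the rest (limit 21 mm), about 2 mm across and about 3 mm in height (limits 8 mm). That comes from measuring one end in the pictures, and the arm's own readings just before release agreed to about 1 mm. It sticks out past both Vs, about 10 mm at one end and 30 mm at the other. I set that offset on purpose so the fingers would fit between the Vs.
- **Short pipe:** still standing, at the same pixel position in the top view as at the start, within about a pixel.
- **Disagreement:** in the last scene picture the detector put the green look-alike ahead of the real short pipe. I ignored that, because I placed the short pipe by its position and the green one was never touched.

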